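# Stack the washed damper caps mouth-down

### The arm

A 6-joint arm with a two-finger parallel gripper is mounted at the origin on the work surface. World frame = base frame: x ahead of the robot, y to its left, z up, the work surface at z = 0. Lengths are in m, angles in rad, forces in N, time in s.
With the tool pointing down it reaches from about 0.35 to 0.925 m from the base axis. Payload 6.4 kg.
Tool frame: the origin (TCP) lies midway between the tips of the shut fingers; the grasp point (between the pads) lies 19 mm behind it; z points along the fingers, y is the direction in which the jaws open and shut (so a half turn about z gives the same grasp; the last joint's range is limited). The gripper opens to 85 mm and grips with 20 to 120 N. Pads are 22 mm wide; open, the fingers measure 114 mm over their backs; the gripper's body (76 mm by 85 mm) begins 54 mm behind the grasp point. The pads swing forward as they close: fully open they stand 13 mm farther back than shut.
Start: joints at [-1.512, 0.245, 1.558, -0, 1.339, -0.174], TCP at [0.15, -0.632, 0.231] pointing down, gripper open.
Joint ranges: [-3.13, 3.13], [-1.02, 2.26], [0.13, 2.54], [-0.95, 4.09], [0.21, 2.88], [-2.74, 2.74]. Speed limits (rad/s): [2.57, 2.57, 3.14, 3.14, 3.14, 3.14].

### API

Orientations are given as a rotation vector (axis times angle).
In Python, from cell import bot, imaging, workorder gives the robot as it stands. The module is installed in compiled form; this text tells all that it offers.
- The arm moves only by the shell command python3 -m handwheel 'ROWS' [FORCE]. ROWS is JSON, a list of rows, each an object with "translation": the shift along the tool's x, y, z in m, a list of three; "turn": the turn, a rotation vector about the tool's x, y, z in degrees, a list of three; "grip": the closure, from -1 (fully open) to 1 (shut). A call has 1 to 5 rows; each row is the pose to reach, as a shift and turn from the pose commanded when the call began, along the tool's axes at that moment; what a row does not reach only later rows make up. A row lasts 1/8 s, in which the tool goes at most 62.5 mm and 10.7 degrees, less where a joint would pass 70% of its speed; a pose out of reach is approached as far as the arm can. A call with a gripper value outside its range is refused whole. The fingers move at their own pace and stop on an object; FORCE is the grip in N (left out, the last holds). Time passes only in rows, so rows that repeat a pose let the fingers close. It gives the time, the measured TCP pose, the force and the opening at its end, in the units of the state.
- bot.sense(): the state, without advancing time (a new reading comes with each control period).
- imaging.get_image(name): name is "side" or "top" or "wrist"; returns (picture, depth): 420x560x3 uint8, red, green, blue; 420x560 float32, m along the optical axis (not along the pixel's ray), 0 where there is no reading.
- imaging.camera_model(name): a dict with "fx", "fy", "cx", "cy" (pixels), "k1" (the pictures are not rectified: a ray, as slopes to the right and down, at radius r is drawn at 1 + k1 r^2 times it, then the intrinsics apply), "R" (3x3) and "t" (3): a world point X has camera coordinates R X + t. Camera axes: x right, y down, z forward; pixel columns grow to the right and rows downward; lengths in m; the calibration is good to about 2 mm. A picture is of the moment at which its call begins: read the wrist's pose just before it. camera_model takes no time and is no camera call; for the wrist camera it gives the pose at the moment of the call.
- workorder.hand_in(): hands the job in, once; it reports no verdict.
The state is a dict: "t": time; "joint_positions": joint angles; "qvel": joint speeds; "joint_efforts": joint torques, N m; "eef_pos": TCP position; "tool_rot": TCP orientation; "wrist_force": force on the tool from outside, world axes, zero at the start; "wrist_torque": the same for the moment, N m; "finger_gap": finger opening in m.
Only numpy, scipy, OpenCV 4.12 (cv2) and the standard library are available. Lean on these libraries where they do the work, as an engineer would, in place of code of your own. Each camera call takes 0.05 s, during which the arm holds its last target.

### The job

Stack the three washed steel caps on the drip tray, all mouth-down and centred rim on rim, so that no chips get in. Leave the large cap standing where it is, put the medium cap from the V-block on it first, then lay the small cap in the freed V-block and let go, so that you can take it again the other way round and set it mouth-down on top. Let go of the finished stack, and do not disturb the jar, the screwdriver or the wrench.

Things in the scene. Friction and masses are not known exactly. Their poses are not given: they have to be found in the camera images.
- tray: Fixed flat aluminium drip tray, 130 x 130 mm, floor 5 mm above the bench, 10 mm high edge all round. Origin at the centre of its underside, z up.
- large_cap: Loose round steel cup, outer diameter 64 mm, height 60, wall 4, 0.42 kg. It already stands mouth-down near the middle of the tray, mouth rim on the tray floor. Origin: centre of the open mouth, in the rim's plane; z runs along the axis from mouth to closed end (up when mouth-down). The last 5 mm of the height is a raised flat end rim, diameters 60 / 44 mm, for the next cap's mouth rim.
- medium_cap: Loose round steel cup, straight sides, outer diameter 56 mm, height 58, wall 4, about 0.33 kg. At the start it lies in the V-block, axis level, roughly midway along, mouth towards the V-block's +x. Origin and axes as for the large cap (mouth centre, z to the closed end). The last 5 mm at the closed end is a raised flat rim, diameters 54 / 38 mm.
- small_cap: Loose round steel cup, straight sides, outer diameter 50 mm, height 54, wall 4, about 0.26 kg. At the start it stands on the bench mouth-up on its closed end (origin 54 mm up, z pointing down). Origin and axes as for the large cap. The last 5 mm at the closed end is a raised rim, diameters 44 / 32 mm.
- v_block: Fixed steel V-block, 38 mm wide, 32 high; groove along its x, 50 mm long, open at both ends (foot 80 long, 8 high). Groove bottom 20 mm above the bench, flanks at 35 degrees. A cap of outer radius r lies in it with its axis 20 mm + 1.221 r above the bench (medium 54, small 50.5). Narrower than the caps: fingers can straddle it on its y sides. Origin: centre of underside, z up.
- jar: Bystander: closed jar, loose, 60 mm diameter, 85 mm high, standing. Origin at the centre of its underside.
- screwdriver: Bystander: screwdriver lying loose on the bench, about 160 mm long along its x axis, under 35 mm high. Origin about its middle.
- wrench: Bystander: flat wrench lying loose on the bench, about 170 mm long along its x axis, under 15 mm high. Origin about its middle.
There are look-alikes about, which are no part of the job. Leave any turquoise look-alike of the large_cap alone.

How it is judged:
On the way, in this order (a step that is already met when the one before it is completed fails the run):
1. the medium cap stands mouth-down on the large cap, rim on rim, released (horizontal distance between medium_cap and large_cap below 0.006 m and z of medium_cap in the frame of large_cap between 0.057 and 0.063 m and angle between medium_cap's own z axis and vertical below 0.06 rad and contact force between the fingers and medium_cap below 0.1 N), for 0.2 s.
2. the small cap lies in the V-block's groove, released (x of small_cap in the frame of v_block between -0.055 and 0.055 m and y of small_cap in the frame of v_block between -0.01 and 0.01 m and z of small_cap in the frame of v_block between 0.045 and 0.056 m and angle between small_cap's own z axis and vertical between 1.42 and 1.72 rad and contact force between the fingers and small_cap below 0.1 N), for 0.2 s.
At the end, for the whole second after the job is handed in: All three caps rest in one stack on the tray, mouth-down, upright within 0.06 rad: the large one within 20 mm of its start, the medium one on the large one's end rim, the small one on the medium one's; each axis within 6 mm of the cap below, each height within 3 mm of resting (distance of large_cap from where it was at the start of the episode below 0.02 m and angle between each of large_cap, medium_cap, small_cap's own z axis and vertical below 0.06 rad and horizontal distance between medium_cap and large_cap below 0.006 m and z of medium_cap in the frame of large_cap between 0.057 and 0.063 m and horizontal distance between small_cap and medium_cap below 0.006 m and z of small_cap in the frame of medium_cap between 0.055 and 0.061 m and linear speed of each of small_cap, medium_cap below 0.02 m/s); the robot touches nothing.
It fails at once if the jar, the screwdriver or the wrench is moved by more than 20 mm (distance of any of jar, screwdriver, wrench from where it was at the start of the episode above 0.02 m).
It fails at once if the large cap is pushed more than 20 mm away or tipped over (distance of large_cap from where it was at the start of the episode above 0.02 m or angle between large_cap's own z axis and vertical above 0.3 rad).
It also fails if it takes over 72 s, if anything falls off the work surface, if the arm or the gripper's body presses on something with over 40 N, if the wrist force passes 120 N, or if a joint passes its speed limit or range.

## Working session

There is one attempt and no reset: what is moved stays moved. The work goes in short steps, Python scripts to look and compute and a shell command to move; the robot and the scene stay as the last step left them, time stands still between calls to the robot, and variables do not carry over. Pictures are saved under pics/ and viewed, and the job is handed in when it is done.

```bash
ls -la; mkdir -p pics
cat > h.py <<'E'
import numpy as np, cv2
from cell import bot, imaging, workorder
from scipy.spatial.transform import Rotation as Ro
np.set_printoptions(precision=4,suppress=True)
def shot(name,tag):
    m=imaging.camera_model(name); p,d=imaging.get_image(name)
    cv2.imwrite(f'pics/{tag}.png',p[:,:,::-1]); np.savez(f'pics/{tag}.npz',d=d,p=p,**{k:np.array(m[k]) for k in m})
    return p,d,m
def load(tag):
    z=np.load(f'pics/{tag}.npz'); return z['p'],z['d'],{k:z[k] for k in('fx','fy','cx','cy','k1','R','t')}
def ray(m,u,v):
    a=(np.asarray(u,float)-m['cx'])/m['fx'];b=(np.asarray(v,float)-m['cy'])/m['fy']
    x,y=a,b
    for _ in range(20):
        s=1+m['k1']*(x*x+y*y); x,y=a/s,b/s
    return np.stack([x,y,np.ones_like(x)],-1)
def world(m,u,v,depth):
    return (ray(m,u,v)*np.asarray(depth)[...,None]-m['t'])@np.array(m['R'])
def onz(m,u,v,z):
    r=ray(m,u,v)@np.array(m['R']); c=-np.array(m['R']).T@np.array(m['t'])
    s=(z-c[2])/r[...,2]; return c+r*s[...,None]
def cloud(d,m):
    v,u=np.mgrid[0:d.shape[0],0:d.shape[1]]; return world(m,u,v,d)
def crop(tag,u0,v0,u1,v1,k,out):
    p=cv2.imread(f'pics/{tag}.png')[v0:v1,u0:u1]; cv2.imwrite(f'pics/{out}.png',cv2.resize(p,None,fx=k,fy=k,interpolation=cv2.INTER_CUBIC))
def st():
    s=bot.sense(); print('t',round(s['t'],3),'pos',np.array(s['eef_pos']),'rot\n',Ro.from_rotvec(s['tool_rot']).as_matrix(),'F',np.array(s['wrist_force']),'gap',s['finger_gap'],'q',np.array(s['joint_positions'])); return s
E
python3 - <<'E'
from h import *
st()
for n in('top','side'):
    p,d,m=shot(n,n+'0'); print(n,m)
E
```

```text
total 12
drwxr-xr-x  3 agent agent 4096 Dec  6 12:53 .
drwxr-xr-x 23 root  root  4096 Dec  6 12:53 ..
drwxr-xr-x  2 agent agent 4096 Dec  6 12:53 pics
t 0.0 pos [ 0.1499 -0.6319  0.2301] rot
 [[ 0.973   0.2307 -0.0001]
 [ 0.2307 -0.973   0.002 ]
 [ 0.0003 -0.002  -1.    ]] F [ 0.8228 -0.6077  0.2055] gap 0.08560148303058235 q [-1.5121  0.2458  1.5591 -0.      1.3387 -0.1741]
top {'fx': 464.23077548730333, 'fy': 464.23077548730333, 'cx': 281.7447932291385, 'cy': 210.2099881848434, 'k1': -0.04389234030794499, 'R': array([[-0.0284, -0.9995,  0.0169],
       [-0.9877,  0.0255, -0.1541],
       [ 0.1536, -0.0211, -0.9879]]), 't': array([0.0828, 0.5793, 0.8731])}
side {'fx': 492.3709792348347, 'fy': 492.3709792348347, 'cx': 273.4685988082248, 'cy': 203.31219614022825, 'k1': -0.022074510822641325, 'R': array([[-0.989 , -0.1465, -0.02  ],
       [-0.0665,  0.5621, -0.8244],
       [ 0.132 , -0.814 , -0.5657]]), 't': array([0.5948, 0.0571, 1.0321])}
```

View pics/top0.png

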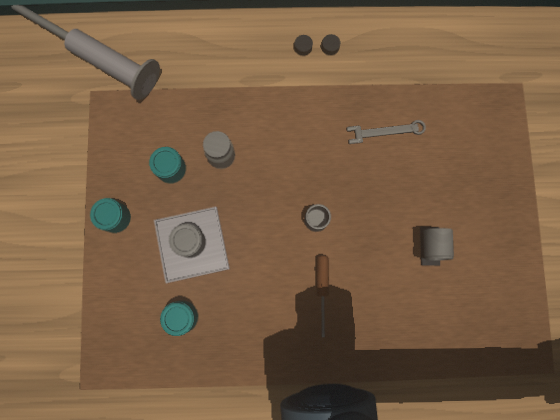

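View pics/side0.png

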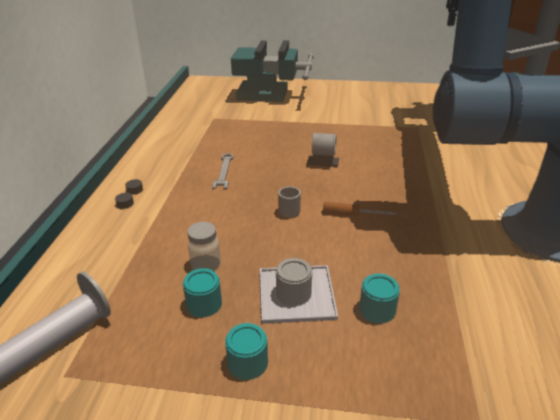

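The top view shows the steel large cap on the tray at (186,240), with turquoise look-alikes at (107,214), (166,164) and (178,319). The jar is at (217,148), the small cap mouth-up at (317,217), and the medium cap on the V-block at (437,243). The screwdriver is at (322,295) and the wrench at (385,131). Next I'll enlarge the caps to confirm which is which.

Run:
```python
from h import *
crop('top0',395,205,475,285,7,'c1'); crop('top0',145,200,235,290,7,'c2'); crop('top0',285,185,355,255,7,'c3')
ims=[cv2.resize(cv2.imread(f'pics/c{i}.png'),(400,400)) for i in(1,2,3)]
s=cv2.imread('pics/side0.png')[115:175,290:360]; ims.append(cv2.resize(s,(400,400)))
cv2.imwrite('pics/cc.png',cv2.resize(np.vstack([np.hstack(ims[:2]),np.hstack(ims[2:])]),(600,600)))
p,d,m=load('top0'); X=cloud(d,m)
for n,(u0,v0,u1,v1),z0 in(('med',(395,205,475,285),.06),('vb',(395,205,475,285),.005),('large',(150,200,235,285),.055),('small',(290,190,345,245),.045),('jar',(195,125,240,175),.075),('wrench',(340,110,435,150),.004),('sd',(305,250,335,340),.006),('tray',(150,200,235,285),.003),('t1',(85,195,128,235),.05),('t2',(145,140,190,185),.05),('t3',(155,295,200,340),.05)):
    P=X[v0:v1,u0:u1].reshape(-1,3); P=P[(P[:,2]>z0)&(P[:,2]<.2)]
    print(n,len(P),P.min(0),P.max(0),P.mean(0))
```

```text
med 787 [ 0.4764 -0.2612  0.0604] [ 0.5342 -0.2079  0.086 ] [ 0.5052 -0.2309  0.0761]
vb 1110 [ 0.431  -0.3222  0.0051] [ 0.5781 -0.1872  0.086 ] [ 0.5033 -0.2298  0.0605]
large 837 [0.495  0.2238 0.0551] [0.5572 0.2857 0.0697] [0.526  0.2543 0.0616]
small 182 [ 0.5413 -0.027   0.0453] [0.5909 0.0223 0.0591] [ 0.5648 -0.0022  0.0525]
jar 597 [0.6812 0.1658 0.0752] [0.7349 0.2182 0.089 ] [0.7067 0.1911 0.0844]
wrench 742 [ 0.7131 -0.2663  0.0041] [ 0.7995 -0.0649  0.0139] [ 0.7533 -0.1576  0.007 ]
sd 639 [ 0.3331 -0.0235  0.0066] [0.5014 0.0023 0.0311] [ 0.4348 -0.0092  0.0209]
tray 3792 [0.4418 0.1649 0.003 ] [0.6152 0.3381 0.0697] [0.5212 0.2507 0.0188]
t1 824 [0.5494 0.3785 0.0509] [0.6133 0.4416 0.0634] [0.5808 0.4093 0.0565]
t2 791 [0.6513 0.2641 0.0509] [0.7141 0.3263 0.0631] [0.6819 0.295  0.0567]
t3 925 [0.3476 0.2392 0.0501] [0.4107 0.3032 0.0641] [0.3787 0.2706 0.0567]
```

View pics/cc.png

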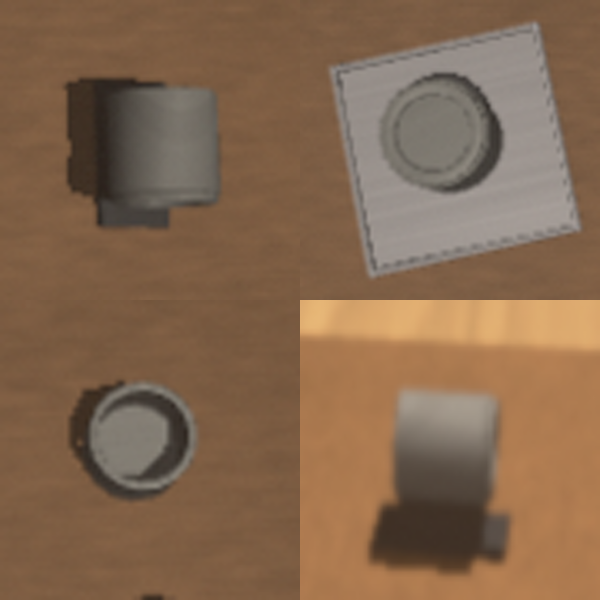

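The medium cap's stepped (closed) end faces the robot, so its mouth is towards +x. The V-block, small cap and large cap are all unambiguous. Next I'll add a move helper and take a close wrist look at the medium cap.

```bash
cat >> h.py <<'E'
import json
def log(s): open('log.jsonl','a').write(json.dumps([list(map(float,s['joint_positions'])),list(map(float,s['eef_pos'])),list(map(float,s['tool_rot']))])+'\n')
def plan(pos,R):
    "print the move in tool axes to the world pose (pos,R)"
    s=bot.sense(); log(s); R0=Ro.from_rotvec(s['tool_rot']); 
    tr=R0.inv().apply(np.array(pos)-s['eef_pos']); w=(R0.inv()*Ro.from_matrix(R)).as_rotvec(degrees=True)
    print('t',round(s['t'],2),'shift mm',np.round(tr*1e3,1),'turn deg',np.round(w,2),'rows',round(max(np.linalg.norm(tr)/.0625,np.linalg.norm(w)/10.7),1))
def tool(yaw,tilt,flip=0):
    "tool dir: tilt (deg) from down, towards horizontal bearing yaw(deg); jaws (y) horizontal"
    a,b=np.radians([yaw,tilt]); z=np.array([np.sin(b)*np.cos(a),np.sin(b)*np.sin(a),-np.cos(b)])
    y=np.array([np.sin(a),-np.cos(a),0])*(-1 if flip else 1); return np.stack([np.cross(y,z),y,z],1)
E
python3 - <<'E'
from h import *
s=bot.sense(); m=imaging.camera_model('wrist'); R0=Ro.from_rotvec(s['tool_rot']).as_matrix()
C=-np.array(m['R']).T@m['t']; print('cam in tool',R0.T@(C-s['eef_pos']), 'axes in tool\n',R0.T@np.array(m['R']).T, m['fx'],m['cx'],m['cy'],m['k1'])
print(tool(0,0)); plan([.46,-.235,.27],tool(0,0))
E
```

```text
cam in tool [ 0.0795  0.0006 -0.1428] axes in tool
 [[ 0.0007 -0.9498 -0.3127]
 [ 1.      0.0008 -0.0001]
 [ 0.0003 -0.3127  0.9498]] 378.4813622895106 278.68539887942507 205.80858458639722 -0.055499622250003475
[[ 1.  0.  0.]
 [ 0. -1.  0.]
 [ 0.  0. -1.]]
t 0.1 shift mm [ 393.3 -314.7  -39. ] turn deg [-0.1  -0.01 13.34] rows 8.1
```

```bash
cat > /dev/null; python3 -m handwheel '[{"translation":[0.393,-0.315,-0.039],"turn":[0,0,13.3],"grip":-1},{"translation":[0.393,-0.315,-0.039],"turn":[0,0,13.3],"grip":-1},{"translation":[0.393,-0.315,-0.039],"turn":[0,0,13.3],"grip":-1},{"translation":[0.393,-0.315,-0.039],"turn":[0,0,13.3],"grip":-1},{"translation":[0.393,-0.315,-0.039],"turn":[0,0,13.3],"grip":-1}]'
python3 - <<'E'
from h import *
plan([.46,-.235,.27],tool(0,0))
E
```

```text
t: 0.72
eef_pos: [0.3424, -0.3848, 0.2552]
tool_rot: [-3.141, -0.0, 0.0]
wrist_force: [1.0, -0.9, 0.3]
finger_gap: 0.0852
t 0.72 shift mm [ 117.7 -149.8  -14.7] turn deg [-0.02  0.    0.01] rows 3.1
```

```bash
python3 -m handwheel '[{"translation":[0.118,-0.15,-0.015],"turn":[0,0,0],"grip":-1},{"translation":[0.118,-0.15,-0.015],"turn":[0,0,0],"grip":-1},{"translation":[0.118,-0.15,-0.015],"turn":[0,0,0],"grip":-1},{"translation":[0.118,-0.15,-0.015],"turn":[0,0,0],"grip":-1},{"translation":[0.118,-0.15,-0.015],"turn":[0,0,0],"grip":-1}]'
python3 - <<'E'
from h import *
s=st();log(s); p,d,m=shot('wrist','w1'); X=cloud(d,m)
P=X.reshape(-1,3)
for lo,hi in((.078,.09),(.06,.09),(.005,.012),(.02,.06)):
    Q=P[(P[:,2]>lo)&(P[:,2]<hi)&(P[:,1]<-.15)&(P[:,1]>-.32)&(P[:,0]>.42)&(P[:,0]<.58)]
    print(lo,hi,len(Q),Q.min(0),Q.max(0),Q.mean(0))
E
```

```text
t: 1.35
eef_pos: [0.4593, -0.2365, 0.27]
tool_rot: [-3.141, -0.002, 0.001]
wrist_force: [1.1, 0.1, -0.5]
finger_gap: 0.0851
t 1.35 pos [ 0.4593 -0.2365  0.27  ] rot
 [[ 1.      0.0016 -0.0008]
 [ 0.0016 -1.      0.0002]
 [-0.0008 -0.0002 -1.    ]] F [ 1.0982  0.0825 -0.5477] gap 0.08513400171574238 q [-0.695  -0.1035  1.8541 -0.0003  1.3917  0.8743]
0.078 0.09 2039 [ 0.4745 -0.2525  0.078 ] [ 0.5323 -0.2187  0.0841] [ 0.5046 -0.2363  0.0806]
0.06 0.09 3893 [ 0.4741 -0.2643  0.0601] [ 0.533  -0.2084  0.0841] [ 0.5048 -0.2363  0.0766]
0.005 0.012 492 [ 0.5308 -0.2568  0.0054] [ 0.5445 -0.2187  0.011 ] [ 0.5377 -0.2381  0.0081]
0.02 0.06 21 [ 0.4804 -0.2645  0.0294] [ 0.5322 -0.2081  0.06  ] [ 0.5157 -0.2297  0.0494]
```

View pics/w1.png

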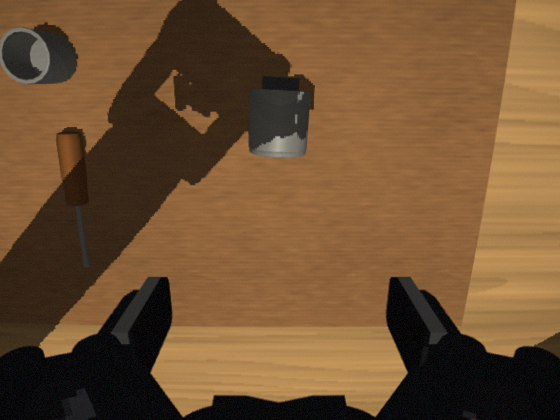

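Run:
```python
from h import *
p,d,m=load('w1'); P=cloud(d,m).reshape(-1,3)
Q=P[(P[:,2]>.06)&(P[:,2]<.09)&(abs(P[:,1]+.236)<.05)&(abs(P[:,0]-.505)<.06)]
# fit cylinder r=.028: params y0,z0,yaw
from scipy.optimize import least_squares
def f(q):
    c=np.array([.505,q[0],q[1]]); a=np.array([np.cos(q[2]),np.sin(q[2]),0]); v=Q-c; return np.linalg.norm(v-np.outer(v@a,a),axis=1)-.028
r=least_squares(f,[-.236,.054,0],loss='soft_l1',f_scale=.001); print(r.x, np.degrees(r.x[2]), np.std(r.fun))
B=P[(P[:,2]>.005)&(P[:,2]<.012)&(abs(P[:,1]+.236)<.03)&(P[:,0]>.53)&(P[:,0]<.56)]; print(cv2.minAreaRect((B[:,:2]*1000).astype(np.float32)))
# small cap rim
S=P[(P[:,2]>.048)&(P[:,2]<.062)&(abs(P[:,1])<.05)&(P[:,0]>.5)]; print(len(S),cv2.minEnclosingCircle((S[:,:2]*1000).astype(np.float32)),S.mean(0))
p,d,m=load('top0'); P=cloud(d,m).reshape(-1,3)
for nm,c,z in(('large',(.526,.254),.062),('small',(.566,-.002),.05)):
    S=P[(P[:,2]>z)&(P[:,2]<.08)&(np.hypot(P[:,0]-c[0],P[:,1]-c[1])<.045)]; print(nm,len(S),cv2.minEnclosingCircle((S[:,:2]*1000).astype(np.float32)),S.mean(0), np.median(S[:,2]))
```

```text
[-0.2364  0.0536 -0.0486] -2.782722109770048 0.0006893864451819042
((537.7293090820312, -237.9534454345703), (38.2419548034668, 12.937923431396484), 87.28443908691406)
1004 ((564.8976440429688, -4.122174263000488), 25.308195114135742) [ 0.5652 -0.0049  0.0527]
large 337 ((526.2431030273438, 255.5801239013672), 29.9108943939209) [0.5258 0.2546 0.0646] 0.06463939957416667
small 150 ((566.0197143554688, -2.457676887512207), 24.952903747558594) [ 0.5651 -0.0021  0.0535] 0.053542261736706495
```

```bash
cat log.jsonl | cut -c1-200
python3 - <<'E'
from h import *
from scipy.optimize import least_squares
D=[json.loads(l) for l in open('log.jsonl')]
rows=[];b=[]
for q,p,_ in D:
    h=np.hypot(p[0],p[1]); dl=q[0]-np.arctan2(p[1],p[0]); lat=h*np.sin(dl); rad=h*np.cos(dl)
    print(round(lat,4),round(rad,4),p[2],q[1],q[2],q[3],q[4])
    g=q[1]+q[2]
    rows+= [[np.sin(q[1]),np.sin(g),np.cos(g)],[np.cos(q[1]),np.cos(g),-np.sin(g)]]; b+=[rad,p[2]]
A=np.array(rows); 
A2=np.hstack([A,np.tile([[0],[1.]],(len(D),1))]); print(np.linalg.lstsq(A2,np.array(b),rcond=None))
A3=np.hstack([A2[:,[0,1,3]]]); print(np.linalg.lstsq(A3,np.array(b),rcond=None))
E
```

```text
[[-1.5120725092284755, 0.24572903028378537, 1.5589612969261857, -3.0889835845315756e-06, 1.338726953643013, -0.17409991379186868], [0.14994492791699518, -0.631916499049918, 0.23026306447684577], [-3.1
[[-1.064218169453326, -0.09602292139804915, 1.874323452716531, 0.00017969610795781372, 1.36367604012648, 0.5063022735211381], [0.34235976319989647, -0.38483649687901594, 0.2552030578399478], [-3.14117
[[-0.6949522479199165, -0.10353756848272797, 1.854126444459865, -0.0003425927930538227, 1.3917059495810218, 0.8743420006522564], [0.459337394101204, -0.23646080351931428, 0.2700031153404231], [-3.1414
-0.1126 0.6396 0.23026306447684577 0.24572903028378537 1.5589612969261857 -3.0889835845315756e-06 1.338726953643013
-0.1126 0.5026 0.2552030578399478 -0.09602292139804915 1.874323452716531 0.00017969610795781372 1.36367604012648
-0.1125 0.5042 0.2700031153404231 -0.10353756848272797 1.854126444459865 -0.0003425927930538227 1.3917059495810218
(array([0.4185, 0.5679, 0.0632, 0.0175]), array([0.]), np.int32(4), array([2.992 , 1.7321, 0.2178, 0.0143]))
(array([ 0.4109,  0.5548, -0.0395]), array([0.]), np.int32(3), array([2.486 , 1.6674, 0.1989]))
```

Run:
```python
from h import *
R=tool(-2.8,45); g=np.array([.500,-.2364,.054]); T=g+.023*R[:,2]; print(T)
plan(T-.11*R[:,2],R);
```

```text
[ 0.5162 -0.2372  0.0377]
t 1.4 shift mm [-20.3  -3.7 154.4] turn deg [-1.11 45.04  2.65] rows 4.2
```

```bash
python3 -m handwheel '[{"translation":[-0.02,-0.004,0.154],"turn":[-1.1,45,2.7],"grip":-1},{"translation":[-0.02,-0.004,0.154],"turn":[-1.1,45,2.7],"grip":-1},{"translation":[-0.02,-0.004,0.154],"turn":[-1.1,45,2.7],"grip":-1},{"translation":[-0.02,-0.004,0.154],"turn":[-1.1,45,2.7],"grip":-1},{"translation":[-0.02,-0.004,0.154],"turn":[-1.1,45,2.7],"grip":-1}]'
python3 - <<'E'
from h import *
R=tool(-2.8,45); g=np.array([.500,-.2364,.054]); T=g+.023*R[:,2]
st();plan(T,R); shot('wrist','w2')
E
```

```text
t: 2.02
eef_pos: [0.4373, -0.2334, 0.1147]
tool_rot: [2.883, -0.079, 1.197]
wrist_force: [0.7, 0.6, 0.2]
finger_gap: 0.0853
t 2.025 pos [ 0.4373 -0.2334  0.1147] rot
 [[ 0.705  -0.0542  0.7071]
 [-0.0396 -0.9985 -0.0369]
 [ 0.7081 -0.002  -0.7062]] F [0.7412 0.6375 0.1809] gap 0.08525879367107689 q [-1.052  -0.2401  2.4371  1.0423  0.7613 -0.1512]
t 2.02 shift mm [  1.3  -0.3 110.3] turn deg [ 0.13 -0.08 -0.3 ] rows 1.8
```

View pics/w2.png

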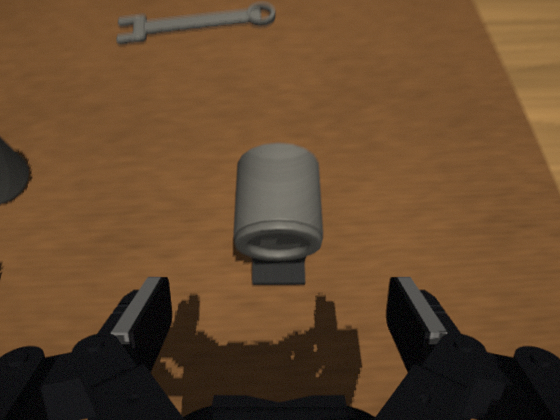

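```bash
python3 -m handwheel '[{"translation":[0.001,0,0.06],"turn":[0,0,0],"grip":-1},{"translation":[0.001,0,0.11],"turn":[0,0,0],"grip":-1},{"translation":[0.001,0,0.11],"turn":[0,0,0],"grip":-1},{"translation":[0.001,0,0.11],"turn":[0,0,0],"grip":-1}]' 50
python3 - <<'E'
from h import *
s=st();log(s); shot('wrist','w3')
E
```

```text
t: 2.58
eef_pos: [0.5177, -0.2374, 0.0401]
tool_rot: [2.883, -0.071, 1.195]
wrist_force: [0.6, 0.0, 1.0]
finger_gap: 0.0854
t 2.575 pos [ 0.5177 -0.2374  0.0401] rot
 [[ 0.7059 -0.0496  0.7066]
 [-0.0348 -0.9988 -0.0354]
 [ 0.7075  0.0004 -0.7067]] F [0.6148 0.0153 0.9554] gap 0.08537778189180584 q [-0.8738  0.1512  2.2626  1.3597  0.5597 -0.4048]
```

View pics/w3.png

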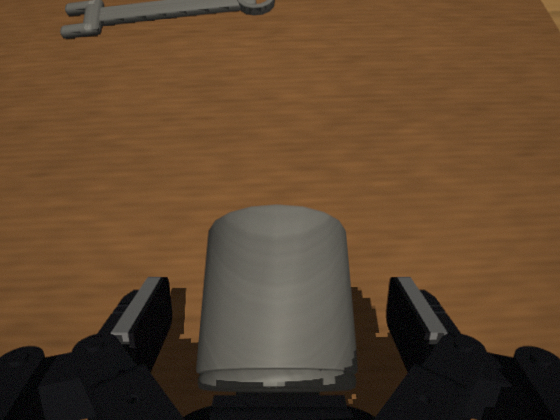

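The cap sits centred between the jaws (fingers at columns 165 and 390, cap at 205–352), so I'll close on it.

```bash
python3 -m handwheel '[{"translation":[0,0,0],"turn":[0,0,0],"grip":1},{"translation":[0,0,0],"turn":[0,0,0],"grip":1},{"translation":[0,0,0],"turn":[0,0,0],"grip":1},{"translation":[0,0,0],"turn":[0,0,0],"grip":1},{"translation":[0,0,0],"turn":[0,0,0],"grip":1}]' 50
python3 - <<'E'
from h import *
s=st();log(s)
R=Ro.from_rotvec(s['tool_rot']).as_matrix()
plan(np.array(s['eef_pos'])+[0,0,.12],R)
E
```

```text
t: 3.25
eef_pos: [0.5184, -0.2367, 0.0416]
tool_rot: [2.882, -0.069, 1.2]
wrist_force: [-8.0, 3.5, 12.4]
finger_gap: 0.0562
t 3.25 pos [ 0.5184 -0.2367  0.0416] rot
 [[ 0.7036 -0.0478  0.709 ]
 [-0.0333 -0.9989 -0.0342]
 [ 0.7098  0.0005 -0.7044]] F [-8.0129  3.4963 12.3783] gap 0.05621554868077156 q [-0.8729  0.1484  2.2634  1.3618  0.5619 -0.4062]
t 3.25 shift mm [ 85.2   0.1 -84.5] turn deg [ 0. -0.  0.] rows 1.9
```

Gripped at 56.2 mm, which matches the medium cap. Lifting.

```bash
python3 -m handwheel '[{"translation":[0.02,0,-0.02],"turn":[0,0,0],"grip":1},{"translation":[0.05,0,-0.05],"turn":[0,0,0],"grip":1},{"translation":[0.085,0,-0.085],"turn":[0,0,0],"grip":1},{"translation":[0.1,0,-0.1],"turn":[0,0,0],"grip":1},{"translation":[0.1,0,-0.1],"turn":[0,0,0],"grip":1}]'
python3 - <<'E'
from h import *
s=st();log(s); shot('wrist','w4')
E
```

```text
t: 3.88
eef_pos: [0.518, -0.2371, 0.183]
tool_rot: [2.88, -0.068, 1.197]
wrist_force: [0.0, 0.0, -3.4]
finger_gap: 0.0555
t 3.875 pos [ 0.518  -0.2371  0.183 ] rot
 [[ 0.7044 -0.0488  0.7082]
 [-0.0319 -0.9988 -0.0372]
 [ 0.7091  0.0036 -0.7051]] F [ 0.0012  0.0102 -3.3855] gap 0.055464516531049855 q [-0.8728 -0.1944  2.249   0.9148  0.7135  0.1418]
```

View pics/w4.png

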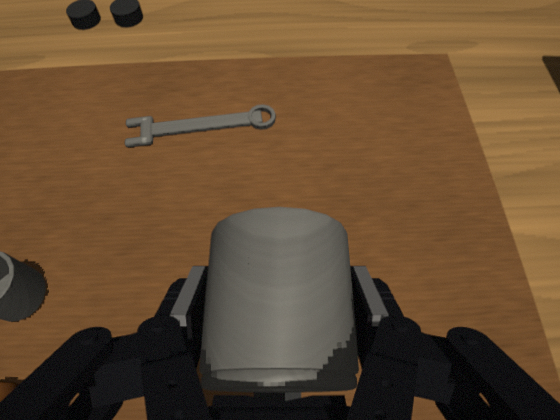

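```bash
wc -l log.jsonl
cat > kin.py <<'E'
import numpy as np, json
from scipy.spatial.transform import Rotation as Ro
from scipy.optimize import least_squares
def fk(q,p,s4=1,s6=1,s5=1):
    a,lat,z0,L1,e,L2,s2,Lt,x5,lt5=p
    R=Ro.from_euler('z',q[0]); X=R.apply([a,lat,z0])
    R=R*Ro.from_euler('y',q[1]); X=X+R.apply([0,0,L1])
    R=R*Ro.from_euler('y',q[2]); X=X+R.apply([e,0,L2])
    R=R*Ro.from_euler('z',s4*q[3]); X=X+R.apply([x5,s2,0])
    R=R*Ro.from_euler('y',s5*q[4]); X=X+R.apply([lt5,0,Lt])
    R=R*Ro.from_euler('z',s6*q[5]); return X,R
D=[json.loads(l) for l in open('log.jsonl')]
if __name__=='__main__':
    p0=[0,0,.2,.41,0,.35,.1,.2,0,0]
    for s4 in(1,-1):
      for s6 in(1,-1):
        Rs=[(fk(q,p0,s4,s6)[1].inv()*Ro.from_rotvec(r)) for q,_,r in D]
        sp=max((Rs[0].inv()*x).magnitude() for x in Rs); print(s4,s6,sp,Rs[0].as_rotvec())
E
python3 kin.py
```

```text
9 log.jsonl
1 1 1.1406744047532842e-15 [-4.15389547e-16 -9.24860800e-17  1.57079633e+00]
1 -1 2.0969902786709116 [-4.07410535e-16 -1.84766682e-17  1.22259650e+00]
-1 1 2.7235925173659092 [ 5.46867285e-06 -3.83273603e-06  1.57079491e+00]
-1 -1 2.3352988679001183 [ 4.52816986e-06 -4.52816986e-06  1.22259508e+00]
```

```bash
cat > kfit.py <<'E'
from kin import *
A=[];b=[]
N=10
for q,x,_ in D:
    c=fk(q,np.zeros(N))[0]
    A.append(np.stack([fk(q,np.eye(N)[i])[0] for i in range(N)],1)); b.append(x)
A=np.vstack(A);b=np.hstack(b)
print(np.linalg.svd(A)[1])
p,_,rk,_=np.linalg.lstsq(A,b,rcond=1e-9); print('full',rk,p.round(4),abs(A@p-b).max())
k=[1,2,3,4,5,6,7,9]; pp=np.zeros(N); pp[k]=np.linalg.lstsq(A[:,k],b,rcond=1e-9)[0]; print(pp.round(4),abs(A@pp-b).max())
k=[1,2,3,5,7]; pp=np.zeros(N); pp[k]=np.linalg.lstsq(A[:,k],b,rcond=1e-9)[0]; print(pp.round(4),abs(A@pp-b).max())
np.save('p.npy',p)
E
python3 kfit.py
```

```text
[6.19439515 5.13707394 4.31066083 1.79132914 1.50210095 0.99914176
 0.35733946 0.22569173 0.11426356 0.0548386 ]
full 10 [ 0.      0.1126  0.2735  0.4198  0.0662  0.5688 -0.      0.2542  0.
 -0.    ] 3.885780586188048e-16
[ 0.      0.1126  0.2735  0.4198  0.0662  0.5688 -0.      0.2542  0.
 -0.    ] 6.106226635438361e-16
[0.     0.1206 0.2201 0.3818 0.     0.5414 0.     0.2274 0.     0.    ] 0.020959713897443444
```

```bash
cat >> h.py <<'E'
from kin import fk as _fk
P_=np.load('p.npy')
LO=np.array([-3.13,-1.02,.13,-.95,.21,-2.74]);HI=np.array([3.13,2.26,2.54,4.09,2.88,2.74])
def FK(q): 
    x,r=_fk(q,P_); return x,(r*Ro.from_euler('z',90,degrees=True)).as_matrix()
def IK(x,R):
    "list of (in-range margin, q)"
    a,lat,z0,L1,e,L2,_,Lt,_,_=P_; W=np.array(x)-Lt*R[:,2]; h=np.hypot(W[0],W[1]); out=[]
    if h<abs(lat): return out
    rad=np.sqrt(h*h-lat*lat); q1=np.arctan2(W[1],W[0])-np.arctan2(lat,rad)
    q1=(q1+np.pi)%(2*np.pi)-np.pi; dz=W[2]-z0
    M=np.hypot(e,L2); D2=rad**2+dz**2; c=(D2-L1**2-M**2)/(2*L1*M)
    if abs(c)>1: return out
    g=np.arccos(c); off=np.arctan2(e,L2)  # effective elbow angle = q3+off
    q3=g-off; q2=np.arctan2(rad,dz)-np.arctan2(M*np.sin(g),L1+M*np.cos(g))
    R03=Ro.from_euler('z',q1)*Ro.from_euler('y',q2+q3)
    Rw=(R03.inv()*Ro.from_matrix(R)*Ro.from_euler('z',-90,degrees=True)).as_matrix()
    q5=np.arctan2(np.hypot(Rw[0,2],Rw[1,2]),Rw[2,2]); q4=np.arctan2(Rw[1,2],Rw[0,2]); q6=np.arctan2(Rw[2,1],-Rw[2,0])
    for k4 in(0,2*np.pi):
      for k6 in(-2*np.pi,0,2*np.pi):
        q=np.array([q1,q2,q3,q4+k4,q5,q6+k6]); out.append((np.min(np.minimum(q-LO,HI-q)),q))
    return sorted(out,key=lambda o:-o[0])
E
python3 - <<'E'
from h import *
s=bot.sense(); R=Ro.from_rotvec(s['tool_rot']).as_matrix(); print(s['joint_positions'],IK(s['eef_pos'],R)[0])
# medium in tool
a=np.radians(-2.78)
Tt=np.array([.5184,-.2367,.0416]); Rt=np.array([[.7036,-.0478,.709],[-.0333,-.9989,-.0342],[.7098,.0005,-.7044]])
mouth=np.array([.5335,-.2378,.0540]); zc=-np.array([np.cos(a),np.sin(a),0])
mT=Rt.T@(mouth-Tt); zT=Rt.T@zc; print('cap in tool',mT,zT)
np.savez('med.npz',m=mT,z=zT)
# target tool orientations: cap z up, any psi
yT=np.cross(zT,Rt.T@[0,0,1]); 
for psi in range(-180,181,15):
    # cap frame in tool: columns zT, xT, y
    x0=np.array([1,0,0])-zT[0]*zT; x0/=np.linalg.norm(x0); C=np.stack([x0,np.cross(zT,x0),zT],1)
    c,s_=np.cos(np.radians(psi)),np.sin(np.radians(psi)); Rw=np.array([[c,-s_,0],[s_,c,0],[0,0,1]])@C.T
    for nm,z in(('lo',.066),('hi',.13)):
        T=np.array([.526,.255,z])-Rw@mT; o=IK(T,Rw)
        if o and o[0][0]>0: print(psi,nm,T,'dir',Rw[:,2],'marg',round(o[0][0],2),o[0][1])
E
```

```text
[-0.8728 -0.192   2.2507  0.9151  0.7135  0.1413] (np.float64(0.2893114973238107), array([-0.8728, -0.192 ,  2.2507,  0.9151,  0.7135,  0.1413]))
cap in tool [0.0195 0.0004 0.002 ] [-0.7044 -0.0007 -0.7098]
-180 hi [0.5384 0.2546 0.1451] dir [ 0.7044 -0.001  -0.7098] marg 0.13 [ 0.3585 -0.0315  2.1833 -0.8199  0.3462 -0.5215]
-165 hi [0.5381 0.2578 0.1451] dir [ 0.6806  0.1814 -0.7098] marg 0.0 [ 0.2555 -0.0795  2.2288  0.0164  0.2108 -1.5913]
-150 hi [0.5369 0.2609 0.1451] dir [ 0.6105  0.3513 -0.7098] marg 0.1 [ 0.15   -0.0889  2.2374  0.8257  0.356  -2.6355]
-105 lo [0.5296 0.2669 0.0811] dir [ 0.1833  0.6801 -0.7098] marg 0.03 [-0.0387  0.2198  2.0628  1.0061  0.9492  2.7086]
-90 lo [0.5264 0.2674 0.0811] dir [ 0.001   0.7044 -0.7098] marg 0.15 [-0.0463  0.3014  1.9586  0.8918  1.1296  2.5907]
-90 hi [0.5264 0.2674 0.1451] dir [ 0.001   0.7044 -0.7098] marg 0.05 [-0.0463  0.1837  1.9526  0.8515  1.2093  2.6936]
-75 lo [0.5232 0.2671 0.0811] dir [-0.1814  0.6806 -0.7098] marg 0.27 [-0.0327  0.3839  1.8472  0.7773  1.2926  2.4747]
-75 hi [0.5232 0.2671 0.1451] dir [-0.1814  0.6806 
[... 2659 characters left out ...]
429 0.0811] dir [ 0.1814 -0.6806 -0.7098] marg 0.17 [ 0.5336  0.4961  1.6871 -0.7768  1.3155  0.6182]
105 hi [0.5288 0.2429 0.1451] dir [ 0.1814 -0.6806 -0.7098] marg 0.19 [ 0.5336  0.398   1.6816 -0.7608  1.39    0.5445]
120 lo [0.5319 0.2441 0.0811] dir [ 0.3513 -0.6105 -0.7098] marg 0.06 [ 0.544   0.4196  1.7973 -0.8852  1.1427  0.4993]
120 hi [0.5319 0.2441 0.1451] dir [ 0.3513 -0.6105 -0.7098] marg 0.1 [ 0.544   0.3146  1.7916 -0.8503  1.2143  0.408 ]
135 hi [0.5345 0.246  0.1451] dir [ 0.4974 -0.4988 -0.7098] marg 0.02 [ 0.535   0.2246  1.9038 -0.9288  1.0206  0.2654]
180 hi [0.5384 0.2546 0.1451] dir [ 0.7044 -0.001  -0.7098] marg 0.13 [ 0.3585 -0.0315  2.1833 -0.8199  0.3462 -0.5215]
```

```bash
cat >> h.py <<'E'
def capR(zT,psi):
    x0=np.array([1,0,0])-zT[0]*zT; x0/=np.linalg.norm(x0); C=np.stack([x0,np.cross(zT,x0),zT],1)
    return Ro.from_euler('z',psi,degrees=True).as_matrix()@C.T
def path(x1,R1,n=20,x0=None,R0=None):
    s=bot.sense()
    if x0 is None: x0=np.array(s['eef_pos']);R0=Ro.from_rotvec(s['tool_rot']).as_matrix()
    w=(Ro.from_matrix(R0).inv()*Ro.from_matrix(R1)).as_rotvec(); prev=None; mm=9; js=0
    for k in range(n+1):
        f=k/n; o=IK(x0+(np.array(x1)-x0)*f,(Ro.from_matrix(R0)*Ro.from_rotvec(w*f)).as_matrix())
        if not o: print('no IK at',f); return
        q=o[0][1]; mm=min(mm,o[0][0]); 
        if prev is not None: js=max(js,abs(q-prev).max())
        prev=q
    print('path min margin',round(mm,2),'max joint step',round(js,2),'end',prev)
E
python3 - <<'E'
from h import *
z=np.load('med.npz'); R=capR(z['z'],45)
hi=np.array([.526,.255,.14])-R@z['m']
s=bot.sense(); R0=Ro.from_rotvec(s['tool_rot'])
w=(R0.inv()*Ro.from_matrix(R)).as_rotvec(); print(np.degrees(w))
Rm=(R0*Ro.from_rotvec(w*.45)).as_matrix(); mid=np.array([.50,-.02,.30])
path(mid,Rm); path(hi,R,x0=mid,R0=Rm)
plan(mid,Rm); 
# side cam large cap
p,d,m=load('side0'); X=cloud(d,m).reshape(-1,3)
S=X[(X[:,2]>.061)&(X[:,2]<.08)&(np.hypot(X[:,0]-.526,X[:,1]-.255)<.045)]; print(len(S),cv2.minEnclosingCircle((S[:,:2]*1000).astype(np.float32)),S.mean(0))
S=X[(X[:,2]>.05)&(X[:,2]<.08)&(np.hypot(X[:,0]-.565,X[:,1]+.003)<.045)]; print(len(S),cv2.minEnclosingCircle((S[:,:2]*1000).astype(np.float32)),S.mean(0))
E
```

```text
[  0.2003 -84.0857 -52.728 ]
path min margin 0.29 max joint step 0.08 end [-0.2126 -0.2527  1.9374 -0.1091  1.2982  1.0504]
path min margin 0.6 max joint step 0.05 end [ 0.3731  0.6028  1.3705 -0.3011  1.8924  1.1721]
t 3.92 shift mm [  64.8 -215.1 -104.1] turn deg [  0.09 -37.84 -23.73] rows 4.2
350 ((527.5693359375, 258.7624816894531), 32.244224548339844) [0.5263 0.2596 0.0637]
98 ((566.1358642578125, -0.4222157299518585), 26.04564666748047) [0.5661 0.0002 0.0522]
```

```bash
python3 -m handwheel '[{"translation":[0.065,-0.215,-0.104],"turn":[0,-37.8,-23.7],"grip":1},{"translation":[0.065,-0.215,-0.104],"turn":[0,-37.8,-23.7],"grip":1},{"translation":[0.065,-0.215,-0.104],"turn":[0,-37.8,-23.7],"grip":1},{"translation":[0.065,-0.215,-0.104],"turn":[0,-37.8,-23.7],"grip":1},{"translation":[0.065,-0.215,-0.104],"turn":[0,-37.8,-23.7],"grip":1}]'
python3 - <<'E'
from h import *
z=np.load('med.npz'); R=capR(z['z'],45)
st();hi=np.array([.526,.255,.16])-R@z['m']; path(hi,R); plan(hi,R); shot('wrist','w5')
E
```

```text
t: 4.55
eef_pos: [0.5011, -0.0172, 0.3012]
tool_rot: [2.939, 0.495, 0.163]
wrist_force: [0.2, 0.2, -4.2]
finger_gap: 0.0556
t 4.55 pos [ 0.5011 -0.0172  0.3012] rot
 [[ 0.9393  0.3163  0.1327]
 [ 0.3334 -0.933  -0.1358]
 [ 0.0808  0.1718 -0.9818]] F [ 0.2219  0.2168 -4.1637] gap 0.0555556203064057 q [-0.2062 -0.25    1.9329 -0.11    1.301   1.0516]
path min margin 0.61 max joint step 0.05 end [ 0.3731  0.5797  1.3645 -0.3041  1.9202  1.1629]
t 4.55 shift mm [  92.6 -262.7   90.1] turn deg [  0.21 -46.23 -28.71] rows 5.1
```

View pics/w5.png

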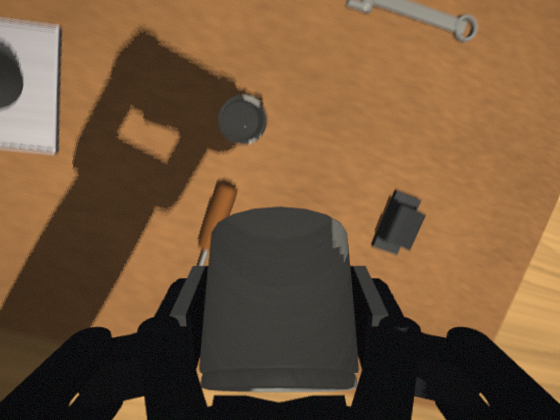

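```bash
python3 -m handwheel '[{"translation":[0.093,-0.263,0.09],"turn":[0.2,-46.2,-28.7],"grip":1},{"translation":[0.093,-0.263,0.09],"turn":[0.2,-46.2,-28.7],"grip":1},{"translation":[0.093,-0.263,0.09],"turn":[0.2,-46.2,-28.7],"grip":1},{"translation":[0.093,-0.263,0.09],"turn":[0.2,-46.2,-28.7],"grip":1},{"translation":[0.093,-0.263,0.09],"turn":[0.2,-46.2,-28.7],"grip":1}]'
python3 - <<'E'
from h import *
z=np.load('med.npz'); R=capR(z['z'],45)
st();hi=np.array([.526,.255,.16])-R@z['m']; plan(hi,R); shot('wrist','w6');shot('side','s6'); shot('top','t6')
E
```

```text
t: 5.22
eef_pos: [0.5178, 0.245, 0.1704]
tool_rot: [2.471, 1.012, -1.011]
wrist_force: [1.2, -1.0, -2.7]
finger_gap: 0.0559
t 5.225 pos [0.5178 0.245  0.1704] rot
 [[ 0.5082  0.7011 -0.5002]
 [ 0.5007 -0.7131 -0.4908]
 [-0.7008 -0.001  -0.7134]] F [ 1.236  -0.9526 -2.6804] gap 0.055855271904736076 q [ 0.3686  0.5828  1.3676 -0.2989  1.9106  1.1684]
t 5.22 shift mm [-3.  -1.6 -3.7] turn deg [-0.33 -0.29 -0.3 ] rows 0.1
```

View pics/w6.png

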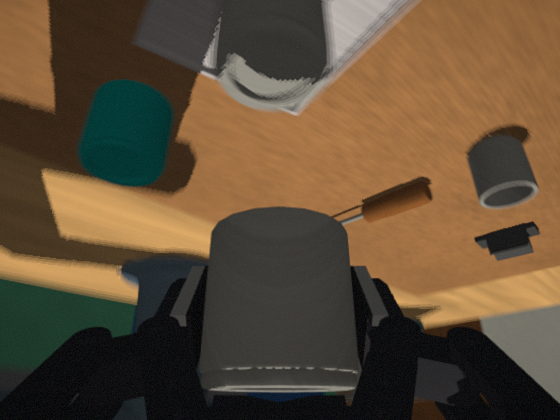

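View pics/s6.png

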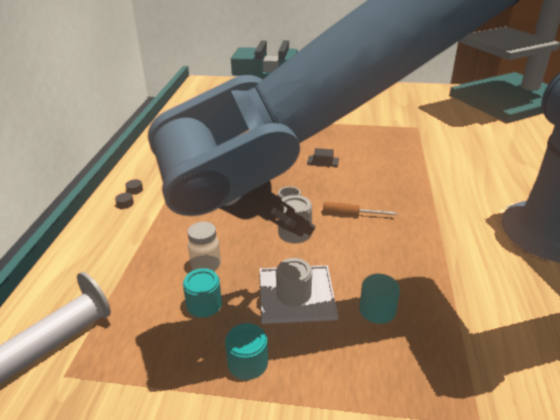

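View pics/t6.png

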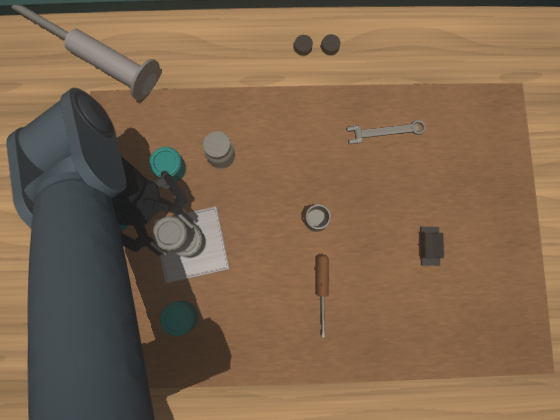

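Run:
```python
from h import *
z=np.load('med.npz'); s=bot.sense(); R=Ro.from_rotvec(s['tool_rot']).as_matrix(); mc=s['eef_pos']+R@z['m']; zc=R@z['z']
print('model mouth',mc,'z',zc,'closed end',mc+.058*zc)
for t in('t6','s6'):
    p,d,m=load(t); X=cloud(d,m).reshape(-1,3); top=mc+.058*zc
    S=X[(abs(X[:,2]-top[2])<.008)&(np.hypot(X[:,0]-top[0],X[:,1]-top[1])<.034)]
    print(t,len(S),S.min(0) if len(S) else'',S.max(0),cv2.minEnclosingCircle((S[:,:2]*1000).astype(np.float32)),S.mean(0))
    S=S-S.mean(0); print('normal',np.linalg.svd(S)[2][2])
crop('t6',140,200,240,290,6,'t6c'); crop('s6',245,180,345,310,5,'s6c')
```

```text
model mouth [0.5251 0.2526 0.15  ] z [ 0.0017 -0.0018  1.    ] closed end [0.5252 0.2525 0.208 ]
t6 480 [0.4982 0.2279 0.2001] [0.5584 0.2858 0.2157] ((529.1535034179688, 256.4261474609375), 32.27324295043945) [0.5252 0.2535 0.2031]
normal [ 0.0024 -0.0031 -1.    ]
s6 178 [0.4994 0.2333 0.2   ] [0.5471 0.2837 0.2034] ((525.553955078125, 258.8435363769531), 26.679105758666992) [0.518  0.2546 0.2016]
normal [-0.0191 -0.001  -0.9998]
```

View pics/t6c.png

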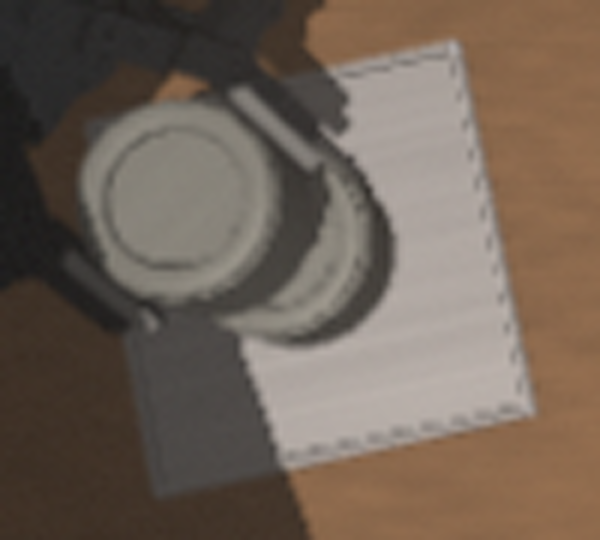

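View pics/s6c.png

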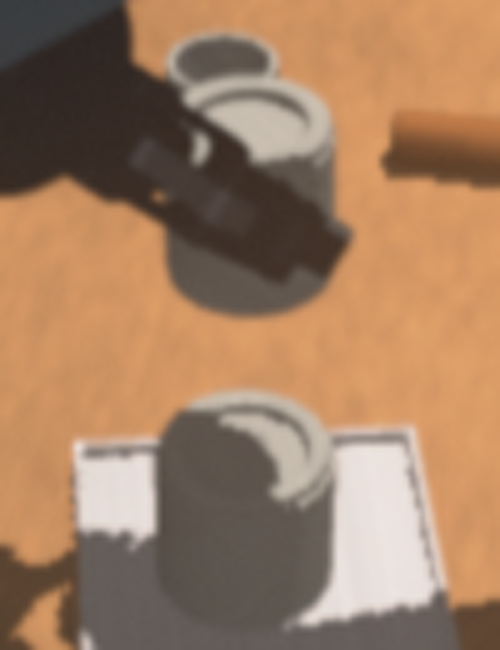

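Run:
```python
from h import *
crop('top0',160,215,212,267,10,'l0'); crop('t6',144,207,196,259,10,'m6')
a=cv2.imread('pics/l0.png');b=cv2.imread('pics/m6.png')
o=[]
for im in(a,b):
    im=cv2.convertScaleAbs(im,alpha=1.3)
    for k in range(0,520,50): cv2.line(im,(k,0),(k,8),(0,0,255),2); cv2.line(im,(0,k),(8,k),(0,0,255),2)
    o.append(cv2.resize(im,(400,400)))
cv2.imwrite('pics/lm.png',np.hstack(o))
```

```text
(no output)
```

View pics/lm.png

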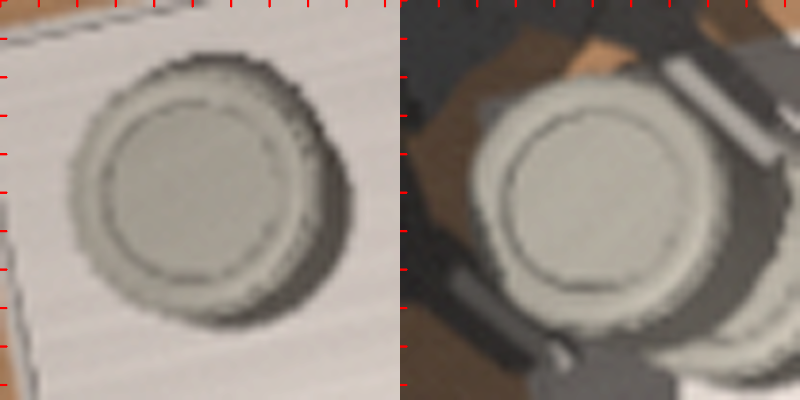

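Run:
```python
from h import *
m=load('top0')[2]; z=np.load('med.npz'); s=bot.sense(); R=Ro.from_rotvec(s['tool_rot']).as_matrix(); mc=s['eef_pos']+R@z['m']
print('large',onz(m,185.1,239.3,.065),'med',onz(m,169.2,232.5,mc[2]+.058),'model',mc)
# check radii
print(np.linalg.norm(onz(m,160+103/7.69,239.3,.065)-onz(m,160+291/7.69,239.3,.065)),np.linalg.norm(onz(m,144+103/7.69,232.5,.208)-onz(m,144+293/7.69,232.5,.208)))
```

```text
large [0.5267 0.2535 0.065 ] med [0.5244 0.2521 0.208 ] model [0.5251 0.2526 0.15  ]
0.04669251447155454 0.039689195707958674
```

Run:
```python
from h import *
z=np.load('med.npz'); R=capR(z['z'],45)
s=bot.sense();print(s['eef_pos'],s['wrist_force']);t=np.array([.527,.254,.078])-R@z['m']; path(t,R); plan(t,R)
```

```text
[0.516  0.2441 0.1652] [-0.4622  0.1139 -3.1512]
path min margin 0.65 max joint step 0.01 end [ 0.3714  0.6825  1.3775 -0.2949  1.8091  1.1969]
t 5.38 shift mm [52.4  0.6 49.4] turn deg [-0.42 -0.   -0.23] rows 1.2
```

Run:
```python
from h import *
m=load('top0')[2];print(onz(m,169.2,232.5,.203))
z=np.load('med.npz'); R=capR(z['z'],45)
s=bot.sense();Rm=Ro.from_rotvec(s['tool_rot']).as_matrix();print('model',s['eef_pos']+Rm@z['m']);t=np.array([.526,.2535,.078])-R@z['m'];plan(t,R)
```

```text
[0.5249 0.2532 0.203 ]
model [0.5251 0.2526 0.15  ]
t 5.38 shift mm [51.7  0.3 50.2] turn deg [-0.42 -0.   -0.23] rows 1.2
```

```bash
python3 -m handwheel '[{"translation":[0.026,0.0003,0.025],"turn":[-0.4,0,-0.2],"grip":1},{"translation":[0.052,0.0006,0.049],"turn":[-0.4,0,-0.2],"grip":1},{"translation":[0.052,0.0006,0.049],"turn":[-0.4,0,-0.2],"grip":1},{"translation":[0.052,0.0006,0.049],"turn":[-0.4,0,-0.2],"grip":1}]'
python3 - <<'E'
from h import *
z=np.load('med.npz'); R=capR(z['z'],45)
shot('side','s7'); shot('top','t7')
s=bot.sense();Rm=Ro.from_rotvec(s['tool_rot']).as_matrix();print('model',s['eef_pos']+Rm@z['m'],Rm@z['z'],s['wrist_force']);t=np.array([.527,.254,.0645])-R@z['m'];plan(t,R)
crop('s7',245,200,345,310,6,'s7c');crop('t7',140,200,240,290,6,'t7c')
E
```

```text
t: 5.88
eef_pos: [0.5226, 0.2446, 0.1051]
tool_rot: [2.472, 1.011, -0.992]
wrist_force: [0.0, 0.3, -1.8]
finger_gap: 0.0555
model [0.5324 0.2537 0.0906] [-0.0185 -0.0044  0.9998] [ 0.2016 -0.0095 -3.0726]
t 5.97 shift mm [15.5 -4.1 21. ] turn deg [ 0.23 -0.93 -0.57] rows 0.4
```

View pics/s7c.png

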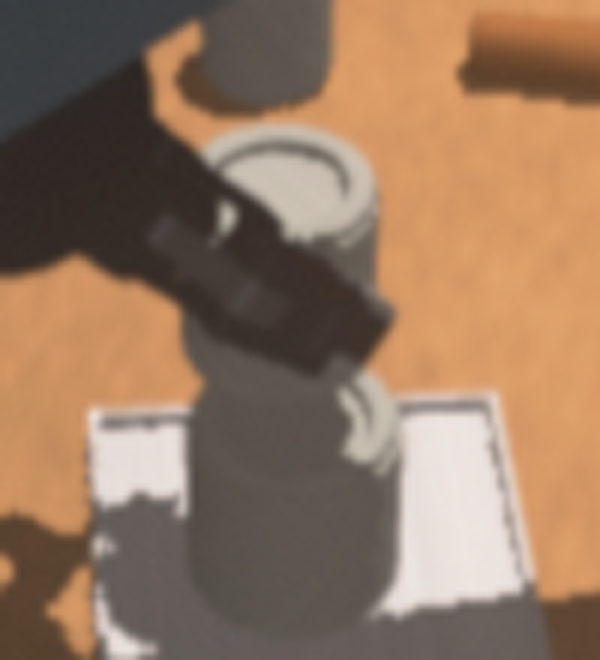

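View pics/t7c.png

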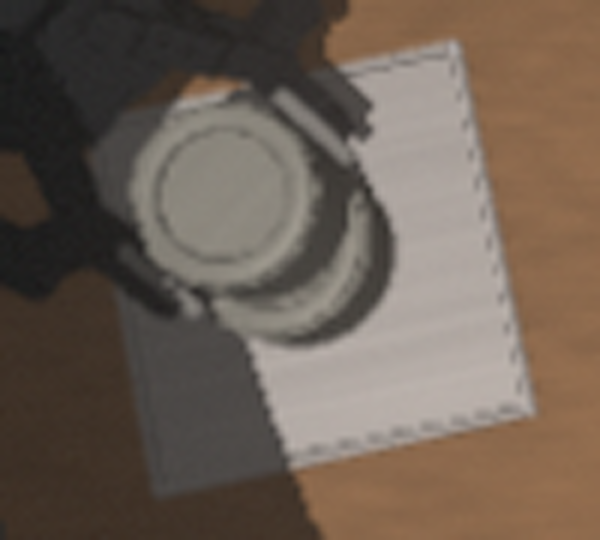

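```bash
python3 -m handwheel '[{"translation":[0,0,0],"turn":[0,0,0],"grip":1}]'
python3 - <<'E'
from h import *
z=np.load('med.npz'); R=capR(z['z'],45)
for k in range(3):
    s=bot.sense();Rm=Ro.from_rotvec(s['tool_rot']).as_matrix();print(s['t'],s['eef_pos'],s['qvel'],FK(s['joint_positions'])[0],'model',s['eef_pos']+Rm@z['m'],Rm@z['z'])
t=np.array([.527,.254,.0645])-R@z['m'];plan(t,R)
E
tail -8 log.jsonl | cut -d']' -f2,1
```

```text
t: 6.1
eef_pos: [0.5226, 0.2454, 0.1048]
tool_rot: [2.471, 1.012, -0.991]
wrist_force: [-1.1, -0.7, -3.0]
finger_gap: 0.0557
6.1 [0.5226 0.2454 0.1048] [ 0.005   0.012   0.0031  0.0007 -0.0013  0.0002] [0.5226 0.2454 0.1048] model [0.532  0.2539 0.0899] [-0.0174 -0.0039  0.9998]
6.1 [0.5226 0.2454 0.1048] [ 0.005   0.012   0.0031  0.0007 -0.0013  0.0002] [0.5226 0.2454 0.1048] model [0.532  0.2539 0.0899] [-0.0174 -0.0039  0.9998]
6.1 [0.5226 0.2454 0.1048] [ 0.005   0.012   0.0031  0.0007 -0.0013  0.0002] [0.5226 0.2454 0.1048] model [0.532  0.2539 0.0899] [-0.0174 -0.0039  0.9998]
t 6.1 shift mm [15.1 -3.6 20.4] turn deg [ 0.24 -0.87 -0.53] rows 0.4
[[-0.8728112248354369, -0.19441448830523292, 2.249038728757593, 0.9148210234521329, 0.7135060350641546, 0.14175760801324105], [0.5179629400387826, -0.237118437814743, 0.18296972744029683
[[-0.8728192023061515, -0.1919904284102884, 2.250688502676193, 0.9150568682014073, 0.7134618595791585, 0.1412968676441794], [0.5173125740087012, -0.23632274331003467, 0.1807713077334718
[[-0.2061544310685215, -0.24999704374957607, 1.9329287075238573, -0
[... 352 characters left out ...]
1.3726052782048648, -0.29847063903566984, 1.906288000288274, 1.1698509558511645], [0.5159764036544596, 0.24413219556685092, 0.16515070129794115
[[0.36825828572304176, 0.5877513729974242, 1.3726052782048648, -0.29847063903566984, 1.906288000288274, 1.1698509558511645], [0.5159764036544596, 0.24413219556685092, 0.16515070129794115
[[0.3681487212027013, 0.6642609120419016, 1.37348360187721, -0.29651230971286086, 1.8129490571056754, 1.1979040629393283], [0.5230462164942776, 0.24515848235559212, 0.10556503008409404
[[0.36875230564094996, 0.6653722450269769, 1.373748006802206, -0.2965140149933721, 1.8127695499343466, 1.198024367284814], [0.5226345106645106, 0.24536840576818678, 0.10481176311766299
```

```bash
python3 -m handwheel '[{"translation":[0.012,-0.0036,0.017],"turn":[0.2,-0.9,-0.5],"grip":1},{"translation":[0.012,-0.0036,0.017],"turn":[0.2,-0.9,-0.5],"grip":1},{"translation":[0.012,-0.0036,0.017],"turn":[0.2,-0.9,-0.5],"grip":1},{"translation":[0.012,-0.0036,0.017],"turn":[0.2,-0.9,-0.5],"grip":1}]'
python3 - <<'E'
from h import *
z=np.load('med.npz'); R=capR(z['z'],45)
shot('top','t8');shot('side','s8')
s=bot.sense();Rm=Ro.from_rotvec(s['tool_rot']).as_matrix();print(s['wrist_force'],'model',s['eef_pos']+Rm@z['m'],Rm@z['z'])
t=np.array([.527,.254,.0645])-R@z['m'];plan(t,R)
crop('t8',144,210,204,260,12,'t8c');crop('s8',260,200,330,310,6,'s8c')
E
```

```text
t: 6.6
eef_pos: [0.5168, 0.2454, 0.0822]
tool_rot: [2.458, 1.018, -1.019]
wrist_force: [-0.8, -0.0, -3.0]
finger_gap: 0.0553
[-0.12   -0.6568 -2.837 ] model [0.526  0.2538 0.0672] [0.0031 0.0023 1.    ]
t 6.7 shift mm [2.5 0.6 1.4] turn deg [-0.01  0.22  0.04] rows 0.0
```

View pics/t8c.png

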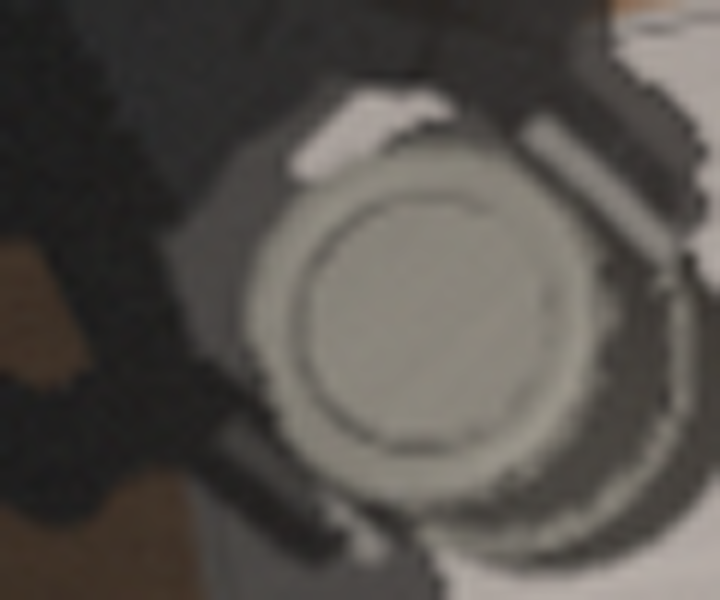

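View pics/s8c.png

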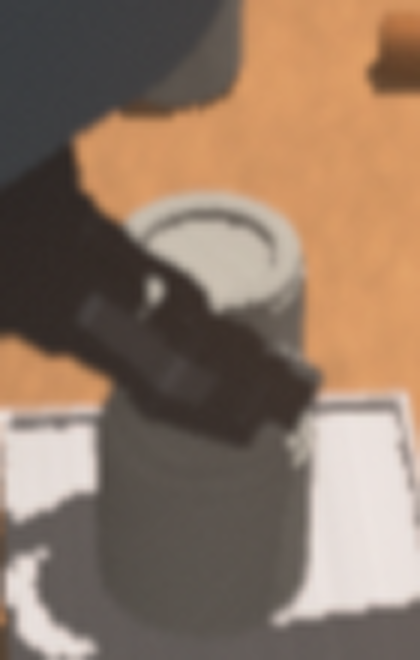

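Run:
```python
from h import *
m=load('top0')[2];print(onz(m,178.9,236.4,.125), onz(m,185.1,239.3,.065))
```

```text
[0.5263 0.2533 0.125 ] [0.5267 0.2535 0.065 ]
```

```bash
python3 - <<'E'
from h import *
m=load('s8')[2]
def proj(X):
    c=np.array(m['R'])@X+m['t'];x,y=c[:2]/c[2];s=1+m['k1']*(x*x+y*y);return m['fx']*x*s+m['cx'],m['fy']*y*s+m['cy']
print(onz(m,295,241.2,.125)); print('u of axis points', proj(np.array([.527,.254,.125])),proj(np.array([.527,.254,.065])),proj(np.array([.527,.254,.03])))
E
python3 -m handwheel '[{"translation":[0.0022,0.0005,0.0012],"turn":[0,0.2,0],"grip":1},{"translation":[0.0022,0.0005,0.0012],"turn":[0,0.2,0],"grip":1},{"translation":[0.0022,0.0005,0.0012],"turn":[0,0.2,0],"grip":1},{"translation":[0.0022,0.0005,0.0012],"turn":[0,0.2,0],"grip":1}]'
python3 - <<'E'
from h import *
z=np.load('med.npz'); R=capR(z['z'],45)
s=bot.sense();Rm=Ro.from_rotvec(s['tool_rot']).as_matrix();print(s['wrist_force'],'model',s['eef_pos']+Rm@z['m'],Rm@z['z'])
E
```

```text
[0.5246 0.2564 0.125 ]
u of axis points (np.float64(293.7223830833856), np.float64(240.18264477847282)) (np.float64(293.60571112592413), np.float64(267.08608969349785)) (np.float64(293.54071825808467), np.float64(281.80911828109595))
t: 7.2
eef_pos: [0.5179, 0.2456, 0.0805]
tool_rot: [2.46, 1.019, -1.015]
wrist_force: [-1.5, 0.1, -0.2]
finger_gap: 0.0554
[-1.5433  0.0552 -0.1644] model [0.5269 0.2541 0.0653] [0.0005 0.0001 1.    ]
```

```bash
python3 -m handwheel '[{"translation":[0.0006,0,0.0006],"turn":[0,0,0],"grip":1},{"translation":[0.0006,0,0.0006],"turn":[0,0,0],"grip":1}]'
python3 - <<'E'
from h import *
z=np.load('med.npz')
s=bot.sense();Rm=Ro.from_rotvec(s['tool_rot']).as_matrix();print(s['wrist_force'],'model',s['eef_pos']+Rm@z['m'],Rm@z['z'])
E
```

```text
t: 7.45
eef_pos: [0.518, 0.2456, 0.0804]
tool_rot: [2.46, 1.019, -1.015]
wrist_force: [-2.6, -0.5, 4.9]
finger_gap: 0.0553
[-2.5797 -0.5223  4.8931] model [0.5271 0.2541 0.0652] [0.0006 0.0004 1.    ]
```

Seated, with the contact force now pointing upward. I'll open the fingers in place.

```bash
python3 -m handwheel '[{"translation":[0,0,0],"turn":[0,0,0],"grip":-1},{"translation":[0,0,0],"turn":[0,0,0],"grip":-1},{"translation":[0,0,0],"turn":[0,0,0],"grip":-1},{"translation":[0,0,0],"turn":[0,0,0],"grip":-1},{"translation":[0,0,0],"turn":[0,0,0],"grip":-1}]'
python3 - <<'E'
from h import *
shot('top','t9');shot('side','s9'); st()
crop('t9',144,210,204,260,12,'t9c');crop('s9',260,200,330,310,6,'s9c')
E
```

```text
t: 8.07
eef_pos: [0.518, 0.2455, 0.0792]
tool_rot: [2.461, 1.019, -1.014]
wrist_force: [0.8, 0.1, 0.3]
finger_gap: 0.0854
t 8.175 pos [0.518  0.2455 0.0793] rot
 [[ 0.5016  0.7068 -0.4988]
 [ 0.5023 -0.7074 -0.4973]
 [-0.7044 -0.0011 -0.7098]] F [-0.5273  0.7939 -0.1184] gap 0.08496096289396511 q [ 0.3714  0.7016  1.377  -0.2936  1.7913  1.202 ]
```

View pics/t9c.png

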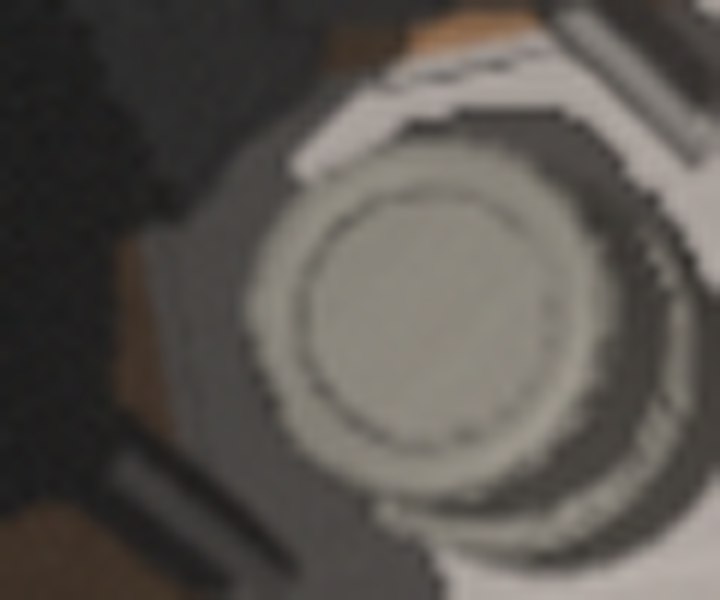

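View pics/s9c.png

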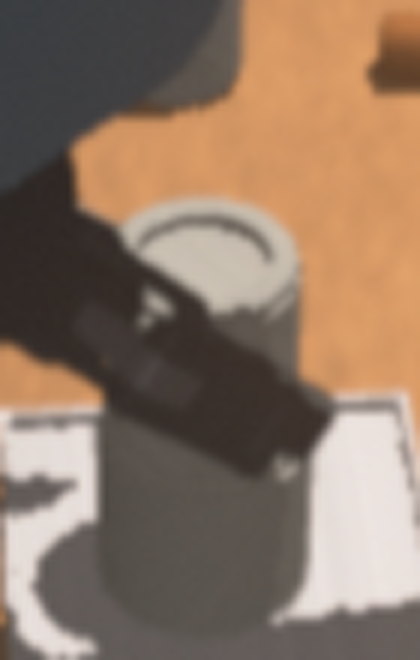

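```bash
cat > sm.py <<'E'
from h import *
YAW=-2.78; VB=np.array([.5045,-.2364,.0])
def pickpose(psi,phi,flip,h,c=(.565,-.004),adv=.0245):
    R=tool(psi,phi,flip); g=np.array([c[0],c[1],h]); return g+adv*R[:,2],R
if __name__=='__main__':
  for phi in(40,50,60):
   for flip in(0,1):
    for psi in range(-180,180,30):
        h=.037
        T,R=pickpose(psi,phi,flip,h); o=IK(T,R)
        mT=R.T@(np.array([.565,-.004,.054])-T); zT=R.T@np.array([0,0,-1.])
        # place: rotate world so that -z -> -axis ; tool dir in vertical plane, from above
        ax=np.array([np.cos(np.radians(YAW)),np.sin(np.radians(YAW)),0])
        for sgn in(1,-1):   # mouth toward +x (1) or -x
            d=tool(YAW,0)[:,2]*np.sin(np.radians(phi)) - sgn*ax*np.cos(np.radians(phi))
            # Q maps zT->-sgn*ax, tool z->d
            A=np.stack([zT,np.cross(zT,[0,0,1]),np.cross(zT,np.cross(zT,[0,0,1]))],1); 
            zc=-sgn*ax; B=np.stack([zc,np.cross(zc,d),np.cross(zc,np.cross(zc,d))],1)
            Q=B@np.linalg.inv(A); mouth=VB+[0,0,.0505]+sgn*ax*.027; Tp=mouth-Q@mT; o2=IK(Tp,Q)
            if o and o2 and min(o[0][0],o2[0][0])>.25: print(phi,flip,psi,'mouth',sgn,round(o[0][0],2),round(o2[0][0],2),o[0][1],o2[0][1],d)
E
python3 sm.py
```

```text
40 0 -180 mouth 1 0.84 0.6 [-0.1643  0.7113  1.4659 -0.1057  1.6554 -1.7061] [-0.4959  0.7707  1.4018 -0.3455  1.7778  1.1978] [-0.7651  0.0372 -0.6428]
40 0 -150 mouth 1 0.59 0.6 [-0.062   0.682   1.5137 -0.3632  1.5571 -2.0356] [-0.4959  0.7707  1.4018 -0.3455  1.7778  1.1978] [-0.7651  0.0372 -0.6428]
40 0 -120 mouth 1 0.35 0.6 [ 0.0176  0.6018  1.6426 -0.6     1.3499 -2.3275] [-0.4959  0.7707  1.4018 -0.3455  1.7778  1.1978] [-0.7651  0.0372 -0.6428]
40 0 30 mouth 1 0.37 0.6 [-0.4326  0.2403  2.1722  1.1517  0.6125 -0.3277] [-0.4959  0.7707  1.4018 -0.3455  1.7778  1.1978] [-0.7651  0.0372 -0.6428]
40 0 60 mouth 1 0.53 0.6 [-0.4855  0.3571  2.0128  0.8934  0.969  -0.5636] [-0.4959  0.7707  1.4018 -0.3455  1.7778  1.1978] [-0.7651  0.0372 -0.6428]
40 0 90 mouth 1 0.72 0.6 [-0.4559  0.489   1.8184  0.651   1.2609 -0.7977] [-0.4959  0.7707  1.4018 -0.3455  1.7778  1.1978] [-0.7651  0.0372 -0.6428]
40 0 120 mouth 1 0.9 0.6 [-0.3771  0.6045  1.6383  0.4122  1.488  -1.0613] [-0.4959  0.7707  1.4018 -0.3455  1.7778  1.1978] [-0.7651  0.0372 -0.6428]
40 0 150 mouth 1 1.03 0.6 [-0.2741  0
[... 7219 characters left out ...]
078  2.2026] [-0.8015  0.1489  2.1803  0.7355  0.5347  0.2275] [ 0.4994 -0.0243 -0.866 ]
60 1 120 mouth 1 0.7 0.71 [-0.4239  0.77    1.5162  0.5425  1.775   2.0376] [-0.5356  0.584   1.5833 -0.238   1.4495 -1.9715] [-0.4994  0.0243 -0.866 ]
60 1 120 mouth -1 0.7 0.32 [-0.4239  0.77    1.5162  0.5425  1.775   2.0376] [-0.8015  0.1489  2.1803  0.7355  0.5347  0.2275] [ 0.4994 -0.0243 -0.866 ]
60 1 150 mouth 1 0.92 0.71 [-0.2912  0.8664  1.346   0.2169  1.9561  1.7712] [-0.5356  0.584   1.5833 -0.238   1.4495 -1.9715] [-0.4994  0.0243 -0.866 ]
60 1 150 mouth -1 0.92 0.32 [-0.2912  0.8664  1.346   0.2169  1.9561  1.7712] [-0.8015  0.1489  2.1803  0.7355  0.5347  0.2275] [ 0.4994 -0.0243 -0.866 ]
```

```bash
python3 -m handwheel '[{"translation":[0,0,-0.03],"turn":[0,0,0],"grip":-1},{"translation":[0,0,-0.08],"turn":[0,0,0],"grip":-1},{"translation":[-0.03,0,-0.13],"turn":[0,0,0],"grip":-1},{"translation":[-0.08,0,-0.17],"turn":[0,0,0],"grip":-1},{"translation":[-0.08,0,-0.17],"turn":[0,0,0],"grip":-1}]'
python3 - <<'E'
from h import *
from sm import *
T,R=pickpose(130,45,0,.037,adv=.0232); pre=T-.12*R[:,2]
s=bot.sense(); x0=np.array(s['eef_pos']);R0=Ro.from_rotvec(s['tool_rot']).as_matrix(); print(x0,IK(x0,R0)[0])
Rm=tool(40,0)
for yaw in range(-180,180,30):
    Rm=tool(yaw,0); m=np.array([.52,.07,.28]); print(yaw,[np.degrees((Ro.from_matrix(a).inv()*Ro.from_matrix(b)).magnitude()).round() for a,b in((R0,Rm),(Rm,R))],IK(m,Rm)[0]); path(m,Rm); path(pre,R,x0=m,R0=Rm)
E
```

```text
t: 8.8
eef_pos: [0.5647, 0.2908, 0.2632]
tool_rot: [2.467, 1.019, -0.998]
wrist_force: [-0.3, 0.6, 0.3]
finger_gap: 0.0854
[0.5647 0.2908 0.2632] (np.float64(0.6407058945859696), array([ 0.4031,  0.6361,  1.1123, -0.3093,  2.1041,  1.1318]))
-180 [np.float64(139.0), np.float64(66.0)] (np.float64(0.7157329045334622), array([-0.0825, -0.0909,  1.8243, -0.    ,  1.4083, -1.6533]))
path min margin 0.52 max joint step 0.17 end [-0.0825 -0.0909  1.8243  0.      1.4083 -1.6533]
path min margin 0.72 max joint step 0.04 end [-0.4125  0.6785  1.3592  0.3301  1.8209 -1.1491]
-150 [np.float64(166.0), np.float64(90.0)] (np.float64(0.5631307885866472), array([-0.0825, -0.0909,  1.8243, -0.    ,  1.4083, -2.1769]))
path min margin 0.45 max joint step 0.2 end [-0.0825 -0.0909  1.8243  0.      1.4083 -2.1769]
path min margin 0.56 max joint step 0.06 end [-0.4125  0.6785  1.3592  0.3301  1.8209 -1.1491]
-120 [np.float64(166.0), np.float64(116.0)] (np.float64(0.039532012988348075), array([-0.0825, -0.0909,  1.8243, -0.    ,  1.4083, -2.7005]))
path min margin -0.35 max joint step 6.16 end [-0.0825 -0.0
[... 2379 characters left out ...]
4125  0.6785  1.3592  0.3301  1.8209 -1.1491]
120 [np.float64(85.0), np.float64(46.0)] (np.float64(0.7157329045334622), array([-0.0825, -0.0909,  1.8243,  0.    ,  1.4083, -0.6061]))
path min margin 0.61 max joint step 0.11 end [-0.0825 -0.0909  1.8243  0.      1.4083 -0.6061]
path min margin 0.72 max joint step 0.05 end [-0.4125  0.6785  1.3592  0.3301  1.8209 -1.1491]
150 [np.float64(111.0), np.float64(49.0)] (np.float64(0.7157329045334622), array([-0.0825, -0.0909,  1.8243,  0.    ,  1.4083, -1.1297]))
path min margin 0.57 max joint step 0.14 end [-0.0825 -0.0909  1.8243  0.      1.4083 -1.1297]
path min margin 0.72 max joint step 0.04 end [-0.4125  0.6785  1.3592  0.3301  1.8209 -1.1491]
```

Run:
```python
from h import *
from sm import *
Rm=tool(90,0);m=np.array([.56,-.06,.28]); path(m,Rm); plan(m,Rm)
```

```text
path min margin 0.62 max joint step 0.09 end [-0.308   0.0041  1.7323  0.      1.4051 -0.308 ]
t 8.8 shift mm [-191.3  244.9  163.6] turn deg [-17.13  41.89 -42.82] rows 5.8
```

```bash
python3 -m handwheel '[{"translation":[-0.191,0.245,0.164],"turn":[-17.1,41.9,-42.8],"grip":-1},{"translation":[-0.191,0.245,0.164],"turn":[-17.1,41.9,-42.8],"grip":-1},{"translation":[-0.191,0.245,0.164],"turn":[-17.1,41.9,-42.8],"grip":-1},{"translation":[-0.191,0.245,0.164],"turn":[-17.1,41.9,-42.8],"grip":-1},{"translation":[-0.191,0.245,0.164],"turn":[-17.1,41.9,-42.8],"grip":-1}]'
python3 - <<'E'
from h import *
Rm=tool(90,0);m=np.array([.56,-.06,.28]); path(m,Rm); plan(m,Rm)
E
```

```text
t: 9.43
eef_pos: [0.5581, -0.0182, 0.2715]
tool_rot: [2.307, 2.066, -0.185]
wrist_force: [0.7, -1.2, -0.6]
finger_gap: 0.0855
path min margin 0.81 max joint step 0.01 end [-0.308   0.0041  1.7323 -0.      1.4051 -0.308 ]
t 9.43 shift mm [-42.1   6.1  -4. ] turn deg [-3.26  6.43 -6.29] rows 0.9
```

```bash
python3 -m handwheel '[{"translation":[-0.042,0.006,-0.004],"turn":[-3.3,6.4,-6.3],"grip":-1},{"translation":[-0.042,0.006,-0.004],"turn":[-3.3,6.4,-6.3],"grip":-1},{"translation":[-0.042,0.006,-0.004],"turn":[-3.3,6.4,-6.3],"grip":-1}]'
python3 - <<'E'
from h import *
from sm import *
st();p,d,m=shot('wrist','w10'); P=cloud(d,m).reshape(-1,3)
S=P[(P[:,2]>.047)&(P[:,2]<.062)&(np.hypot(P[:,0]-.565,P[:,1]+.004)<.04)]; print(len(S),cv2.minEnclosingCircle((S[:,:2]*1000).astype(np.float32)),S.mean(0))
E
```

```text
t: 9.8
eef_pos: [0.5601, -0.0581, 0.2795]
tool_rot: [-2.227, -2.216, 0.007]
wrist_force: [1.0, 1.3, -0.3]
finger_gap: 0.0851
t 9.8 pos [ 0.5601 -0.0581  0.2795] rot
 [[ 0.0052  1.     -0.0034]
 [ 1.     -0.0052 -0.0033]
 [-0.0033 -0.0034 -1.    ]] F [ 0.9794  1.2893 -0.3466] gap 0.08511332916892089 q [-0.3027  0.0062  1.7312 -0.0042  1.4065 -0.2968]
688 ((564.3340454101562, -3.6590328216552734), 24.986377716064453) [ 0.5646 -0.0033  0.0537]
```

View pics/w10.png

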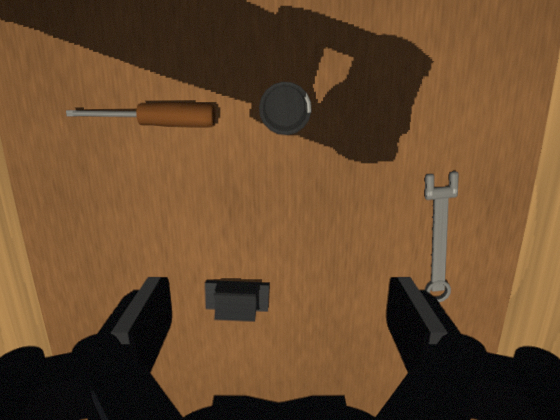

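Run:
```python
from h import *
from sm import *
T,R=pickpose(130,45,0,.037,c=(.5645,-.0037),adv=.0232); pre=T-.10*R[:,2]; print(T,pre); path(pre,R); plan(pre,R)
```

```text
[0.554  0.0089 0.0206] [ 0.5994 -0.0453  0.0913]
path min margin 0.81 max joint step 0.05 end [-0.4038  0.6734  1.397   0.3333  1.7874 -1.1525]
t 9.85 shift mm [ 12.7  39.7 187.9] turn deg [ 15.53  43.21 -38.18] rows 5.6
```

```bash
python3 -m handwheel '[{"translation":[0.013,0.04,0.03],"turn":[15.5,43.2,-38.2],"grip":-1},{"translation":[0.013,0.04,0.07],"turn":[15.5,43.2,-38.2],"grip":-1},{"translation":[0.013,0.04,0.11],"turn":[15.5,43.2,-38.2],"grip":-1},{"translation":[0.013,0.04,0.15],"turn":[15.5,43.2,-38.2],"grip":-1},{"translation":[0.013,0.04,0.188],"turn":[15.5,43.2,-38.2],"grip":-1}]'
python3 - <<'E'
from h import *
from sm import *
T,R=pickpose(130,45,0,.037,c=(.5645,-.0037),adv=.0232); pre=T-.10*R[:,2]; plan(pre,R)
E
```

```text
t: 10.48
eef_pos: [0.6002, -0.0441, 0.0905]
tool_rot: [-1.121, -2.199, -0.388]
wrist_force: [0.8, -0.2, 0.4]
finger_gap: 0.0854
t 10.47 shift mm [ 0.1 -1.4 -0.9] turn deg [ 1.43  4.16 -3.48] rows 0.5
```

```bash
python3 -m handwheel '[{"translation":[0,-0.001,-0.001],"turn":[1.4,4.2,-3.5],"grip":-1},{"translation":[0,-0.001,-0.001],"turn":[1.4,4.2,-3.5],"grip":-1},{"translation":[0,-0.001,-0.001],"turn":[1.4,4.2,-3.5],"grip":-1}]'
python3 - <<'E'
from h import *
from sm import *
T,R=pickpose(130,45,0,.037,c=(.5645,-.0037),adv=.0232); plan(T,R); shot('wrist','w11')
E
```

```text
t: 10.85
eef_pos: [0.6003, -0.046, 0.0936]
tool_rot: [-1.022, -2.175, -0.419]
wrist_force: [0.2, 0.0, -0.5]
finger_gap: 0.0857
t 10.85 shift mm [ -0.2  -0.6 102.4] turn deg [ 0.19  0.36 -0.24] rows 1.6
```

View pics/w11.png

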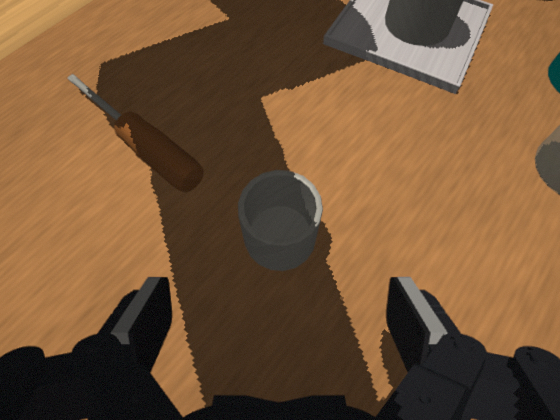

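```bash
python3 -m handwheel '[{"translation":[0,-0.0005,0.05],"turn":[0.2,0.4,-0.2],"grip":-1},{"translation":[0,-0.0005,0.085],"turn":[0.2,0.4,-0.2],"grip":-1},{"translation":[0,-0.0005,0.102],"turn":[0.2,0.4,-0.2],"grip":-1},{"translation":[0,-0.0005,0.102],"turn":[0.2,0.4,-0.2],"grip":-1}]'
python3 - <<'E'
from h import *
from sm import *
T,R=pickpose(130,45,0,.037,c=(.5645,-.0037),adv=.0232); plan(T,R); shot('wrist','w12'); st()
E
```

```text
t: 11.4
eef_pos: [0.5534, 0.0083, 0.021]
tool_rot: [-1.013, -2.169, -0.42]
wrist_force: [-0.5, -0.6, 0.9]
finger_gap: 0.0856
t 11.4 shift mm [-0.2  0.8  0.4] turn deg [ 0.01 -0.15 -0.06] rows 0.0
t 11.45 pos [0.5546 0.0075 0.0217] rot
 [[-0.4535  0.7671 -0.4538]
 [ 0.5418  0.6415  0.543 ]
 [ 0.7077  0.0004 -0.7066]] F [-0.3304  0.3132  0.3154] gap 0.08537279610162035 q [-0.3583  0.6767  1.5503  0.3576  1.6273 -1.1687]
```

View pics/w12.png

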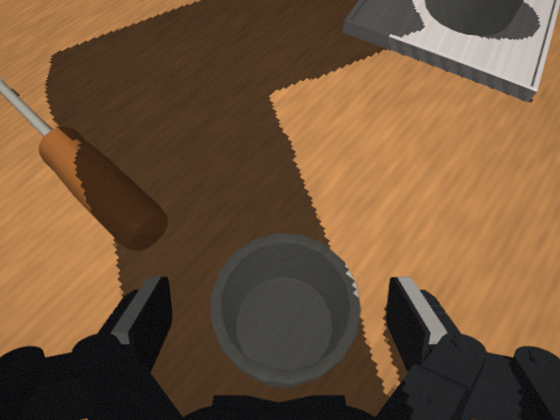

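```bash
python3 -m handwheel '[{"translation":[0,0.001,0],"turn":[0,0,0],"grip":1},{"translation":[0,0.001,0],"turn":[0,0,0],"grip":1},{"translation":[0,0.001,0],"turn":[0,0,0],"grip":1},{"translation":[0,0.001,0],"turn":[0,0,0],"grip":1},{"translation":[0,0.001,0],"turn":[0,0,0],"grip":1}]' 50
python3 - <<'E'
from h import *
s=st(); R=Ro.from_rotvec(s['tool_rot']).as_matrix()
plan(np.array(s['eef_pos'])+[0,0,.13],R); shot('wrist','w13')
E
```

```text
t: 12.08
eef_pos: [0.5558, 0.0076, 0.0218]
tool_rot: [-1.015, -2.171, -0.422]
wrist_force: [2.4, -2.7, 5.5]
finger_gap: 0.0497
t 12.075 pos [0.5558 0.0076 0.0218] rot
 [[-0.4536  0.7675 -0.4529]
 [ 0.5419  0.641   0.5435]
 [ 0.7075  0.0011 -0.7067]] F [ 2.3918 -2.7355  5.5264] gap 0.049650755159713754 q [-0.3577  0.6781  1.5476  0.3588  1.6278 -1.1678]
t 12.07 shift mm [ 92.    0.1 -91.9] turn deg [-0. -0.  0.] rows 2.1
```

View pics/w13.png

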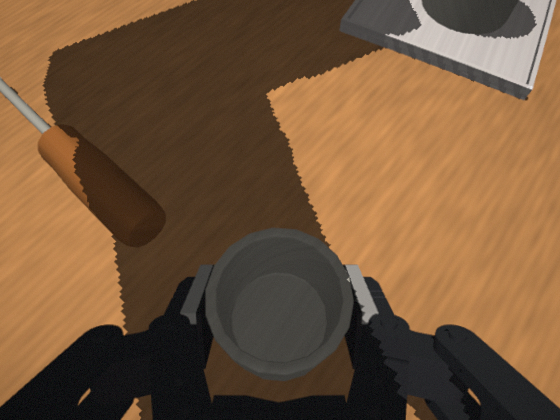

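```bash
python3 -m handwheel '[{"translation":[0.02,0,-0.02],"turn":[0,0,0],"grip":1},{"translation":[0.06,0,-0.06],"turn":[0,0,0],"grip":1},{"translation":[0.1,0,-0.1],"turn":[0,0,0],"grip":1},{"translation":[0.13,0,-0.13],"turn":[0,0,0],"grip":1},{"translation":[0.13,0,-0.13],"turn":[0,0,0],"grip":1}]'
cat > place.py <<'E'
from h import *
Tt=np.array([.5558,.0076,.0218]); Rt=np.array([[-.4536,.7675,-.4529],[.5419,.641,.5435],[.7075,.0011,-.7067]])
mT=Rt.T@(np.array([.5645,-.0037,.054])-Tt); mT[1]=0; zT=Rt.T@np.array([0,0,-1.]); 
YAW=-2.78; ax=np.array([np.cos(np.radians(YAW)),np.sin(np.radians(YAW)),0]); VB=np.array([.5045,-.2364,0])
def Qplace():
    # cap z -> -ax, jaws horizontal, tool from above
    zc=-ax; yj=np.cross(zT,[0,0,1]); yj/=np.linalg.norm(yj)
    up=np.array([0,0,1.]); 
    best=None
    for sg in(1,-1):
        yw=sg*np.cross(ax,up); A=np.stack([zT,yj,np.cross(zT,yj)],1); B=np.stack([zc,yw,np.cross(zc,yw)],1); Q=B@A.T
        if Q[2,2]<0: best=Q
    return best
E
python3 - <<'E'
from place import *
print(mT,zT); Q=Qplace(); print(Q)
s=st(); mouth=VB+ax*.027+[0,0,.0505]; Tp=mouth-Q@mT; hi=Tp+[0,0,.12]; print(Tp)
R0=Ro.from_rotvec(s['tool_rot']); w=(R0.inv()*Ro.from_matrix(Q)).as_rotvec(); print(np.degrees(w))
for f in(.4,.5,.6):
    Rm=(R0*Ro.from_rotvec(w*f)).as_matrix(); mid=np.array([.55,-.12,.27]); path(mid,Rm); path(hi,Q,x0=mid,R0=Rm)
Rm=(R0*Ro.from_rotvec(w*.43)).as_matrix();plan(np.array([.55,-.12,.27]),Rm)
E
```

```text
t: 12.75
eef_pos: [0.5565, 0.0074, 0.2073]
tool_rot: [-1.016, -2.176, -0.422]
wrist_force: [0.3, 0.1, -2.2]
finger_gap: 0.0497
[ 0.0127  0.     -0.0328] [-0.7075 -0.0011  0.7067]
[[ 0.7067 -0.0474 -0.7059]
 [-0.0328 -0.9989  0.0343]
 [-0.7067 -0.0011 -0.7075]]
t 12.75 pos [0.5565 0.0074 0.2073] rot
 [[-0.4571  0.7672 -0.45  ]
 [ 0.5434  0.6414  0.5416]
 [ 0.7041  0.0031 -0.7101]] F [ 0.3274  0.0838 -2.2109] gap 0.04970958937292894 q [-0.3573  0.4144  1.5314  0.3768  1.8843 -1.0674]
[ 0.4993 -0.2362  0.0363]
[  0.383  -43.5536 140.3788]
path min margin 0.99 max joint step 0.04 end [-0.4526  0.3239  1.457   0.0831  1.8938 -0.213 ]
path min margin 0.62 max joint step 0.07 end [-0.5029  0.5554  1.4388 -0.3299  1.8631  1.1381]
path min margin 0.97 max joint step 0.06 end [-0.4243  0.3273  1.4496  0.0186  1.8904  0.0364]
path min margin 0.62 max joint step 0.06 end [-0.5029  0.5554  1.4388 -0.3299  1.8631  1.1381]
path min margin 0.9 max joint step 0.07 end [-0.3965  0.342   1.4346 -0.0454  1.9038  0.285 ]
path min margin 0.62 max joint step 0.04 end [-0.5029  0.5554  1.4388 -0.3299  1.8631  1.1381]
t 12.75 shift mm [ -22.1  -86.5 -110.6] turn deg [  0.16 -18.73  60.36] rows 5.9
```

```bash
python3 -m handwheel '[{"translation":[-0.022,-0.087,-0.11],"turn":[0.1,-15.5,50],"grip":1},{"translation":[-0.022,-0.087,-0.11],"turn":[0.1,-15.5,50],"grip":1},{"translation":[-0.022,-0.087,-0.11],"turn":[0.1,-15.5,50],"grip":1},{"translation":[-0.022,-0.087,-0.11],"turn":[0.1,-15.5,50],"grip":1},{"translation":[-0.022,-0.087,-0.11],"turn":[0.1,-15.5,50],"grip":1}]'
python3 - <<'E'
from place import *
Q=Qplace(); mouth=VB+ax*.027+[0,0,.0505]; Tp=mouth-Q@mT; plan(Tp+[0,0,.13],Q); path(Tp+[0,0,.13],Q)
E
```

```text
t: 13.38
eef_pos: [0.5473, -0.1196, 0.2638]
tool_rot: [-1.954, -1.693, 0.147]
wrist_force: [0.0, -0.9, -2.6]
finger_gap: 0.0495
t 13.38 shift mm [-145.3    9.8   64.6] turn deg [ -0.4  -27.68  90.11] rows 8.8
path min margin 0.62 max joint step 0.07 end [-0.5029  0.5434  1.436  -0.3314  1.8772  1.1331]
```

```bash
python3 -m handwheel '[{"translation":[-0.04,0,0],"turn":[-0.4,-27.7,90.1],"grip":1},{"translation":[-0.08,0.003,0.01],"turn":[-0.4,-27.7,90.1],"grip":1},{"translation":[-0.12,0.006,0.03],"turn":[-0.4,-27.7,90.1],"grip":1},{"translation":[-0.145,0.01,0.05],"turn":[-0.4,-27.7,90.1],"grip":1},{"translation":[-0.145,0.01,0.065],"turn":[-0.4,-27.7,90.1],"grip":1}]'
python3 - <<'E'
from place import *
Q=Qplace(); mouth=VB+ax*.027+[0,0,.0505]; Tp=mouth-Q@mT; plan(Tp+[0,0,.10],Q); path(Tp+[0,0,.10],Q)
E
```

```text
t: 14.0
eef_pos: [0.4988, -0.2359, 0.1636]
tool_rot: [-2.642, -0.821, 0.759]
wrist_force: [-0.4, -0.1, -2.1]
finger_gap: 0.0494
t 14.0 shift mm [11.2 11.3 22.3] turn deg [ -0.32 -11.82  38.75] rows 3.8
path min margin 0.62 max joint step 0.04 end [-0.5029  0.5805  1.4432 -0.3272  1.8352  1.148 ]
```

```bash
python3 -m handwheel '[{"translation":[0.011,0.011,0.022],"turn":[-0.3,-11.8,38.7],"grip":1},{"translation":[0.011,0.011,0.022],"turn":[-0.3,-11.8,38.7],"grip":1},{"translation":[0.011,0.011,0.022],"turn":[-0.3,-11.8,38.7],"grip":1},{"translation":[0.011,0.011,0.022],"turn":[-0.3,-11.8,38.7],"grip":1},{"translation":[0.011,0.011,0.022],"turn":[-0.3,-11.8,38.7],"grip":1}]'
python3 - <<'E'
from place import *
shot('side','s14');shot('top','t14')
Q=Qplace(); s=bot.sense();R=Ro.from_rotvec(s['tool_rot']).as_matrix(); mc=s['eef_pos']+R@mT; print('mouth',mc,'z',R@zT,'Vb frame y',(mc-VB)@[-ax[1],ax[0],0])
mouth=VB+ax*.027+[0,0,.0505]; Tp=mouth-Q@mT; plan(Tp+[0,0,.02],Q); path(Tp,Q)
crop('s14',270,80,370,180,5,'s14c'); crop('t14',380,190,480,290,5,'t14c')
cv2.imwrite('pics/st14.png',np.hstack([cv2.resize(cv2.imread(f'pics/{k}.png'),(400,400)) for k in('s14c','t14c')]))
E
```

```text
t: 14.62
eef_pos: [0.5007, -0.2349, 0.1381]
tool_rot: [-2.885, 0.052, 1.188]
wrist_force: [0.7, -0.1, -2.4]
finger_gap: 0.0497
mouth [ 0.5332 -0.2367  0.1541] z [-0.9992  0.0404 -0.0057] Vb frame y 0.00112070018492043
t 14.72 shift mm [57.3  1.4 60.6] turn deg [ 0.13 -0.33  0.53] rows 1.3
path min margin 0.62 max joint step 0.01 end [-0.5029  0.7226  1.4401 -0.3183  1.7034  1.1929]
```

View pics/st14.png

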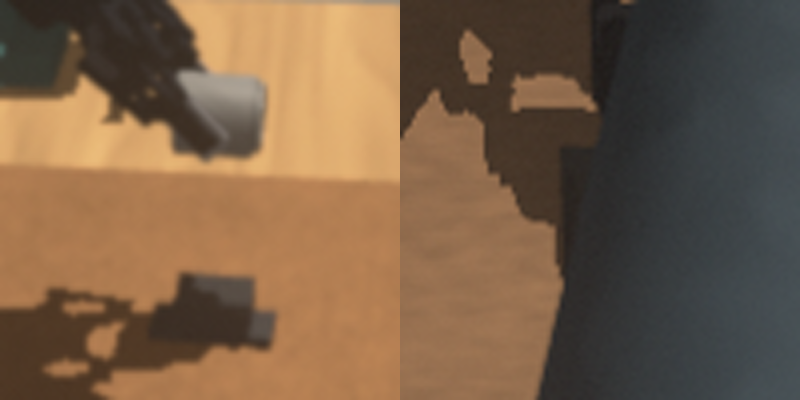

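```bash
python3 -m handwheel '[{"translation":[0.028,0.0014,0.03],"turn":[0.1,-0.3,0.5],"grip":1},{"translation":[0.057,0.0014,0.06],"turn":[0.1,-0.3,0.5],"grip":1},{"translation":[0.057,0.0014,0.06],"turn":[0.1,-0.3,0.5],"grip":1},{"translation":[0.057,0.0014,0.06],"turn":[0.1,-0.3,0.5],"grip":1}]'
python3 - <<'E'
from place import *
shot('side','s15')
Q=Qplace(); s=bot.sense();R=Ro.from_rotvec(s['tool_rot']).as_matrix(); mc=s['eef_pos']+R@mT; print(s['wrist_force'],'mouth',mc,'z',R@zT,'Vb frame y',(mc-VB)@[-ax[1],ax[0],0])
mouth=VB+ax*.027+[0,0,.0505]; Tp=mouth-Q@mT; plan(Tp,Q)
E
```

```text
t: 15.22
eef_pos: [0.5008, -0.2373, 0.0599]
tool_rot: [-2.889, 0.071, 1.19]
wrist_force: [0.3, 0.5, -1.7]
finger_gap: 0.0495
[ 1.066   0.168  -2.3201] mouth [ 0.5334 -0.239   0.0749] z [-0.9988  0.0491 -0.005 ] Vb frame y -0.0011867045580689925
t 15.28 shift mm [15.6 -1.3 18.7] turn deg [ 0.15 -0.29 -0.2 ] rows 0.4
```

```bash
python3 -m handwheel '[{"translation":[0.008,-0.0013,0.011],"turn":[0.1,-0.3,-0.2],"grip":1},{"translation":[0.0145,-0.0013,0.0176],"turn":[0.1,-0.3,-0.2],"grip":1},{"translation":[0.0145,-0.0013,0.0176],"turn":[0.1,-0.3,-0.2],"grip":1},{"translation":[0.0145,-0.0013,0.0176],"turn":[0.1,-0.3,-0.2],"grip":1}]'
python3 - <<'E'
from place import *
Q=Qplace(); s=bot.sense();R=Ro.from_rotvec(s['tool_rot']).as_matrix(); mc=s['eef_pos']+R@mT; print(s['wrist_force'],'mouth',mc,'z',R@zT,'Vb frame y',(mc-VB)@[-ax[1],ax[0],0])
mouth=VB+ax*.027+[0,0,.0505]; Tp=mouth-Q@mT; plan(Tp,Q)
E
```

```text
t: 15.78
eef_pos: [0.498, -0.2356, 0.0363]
tool_rot: [-2.882, 0.067, 1.2]
wrist_force: [-2.0, -0.2, 2.8]
finger_gap: 0.0495
[-1.9932 -0.1917  2.8237] mouth [ 0.5302 -0.2372  0.0504] z [-0.9988  0.0483  0.0045] Vb frame y 0.0004931938973986446
t 15.78 shift mm [ 1.   0.5 -0.9] turn deg [-0.    0.26  0.02] rows 0.0
```

Contact reached at mouth height 50.4 mm against 50.5 mm expected, so I'll release.

```bash
python3 -m handwheel '[{"translation":[0,0,0],"turn":[0,0,0],"grip":-1},{"translation":[0,0,0],"turn":[0,0,0],"grip":-1},{"translation":[0,0,0],"turn":[0,0,0],"grip":-1},{"translation":[0,0,0],"turn":[0,0,0],"grip":-1},{"translation":[0,0,0],"turn":[0,0,0],"grip":-1}]'
python3 - <<'E'
from h import *
st();shot('side','s16');shot('wrist','w16')
crop('s16',270,80,370,180,6,'s16c')
E
```

```text
t: 16.4
eef_pos: [0.4982, -0.2354, 0.0357]
tool_rot: [-2.882, 0.067, 1.198]
wrist_force: [0.6, -0.3, -0.8]
finger_gap: 0.0855
t 16.4 pos [ 0.4982 -0.2354  0.0357] rot
 [[ 0.7046 -0.0472 -0.7081]
 [-0.032  -0.9989  0.0347]
 [-0.7089 -0.0018 -0.7053]] F [ 0.6239 -0.3063 -0.7851] gap 0.0855489448153873 q [-0.5025  0.7229  1.4421 -0.3188  1.7044  1.1932]
```

View pics/s16c.png

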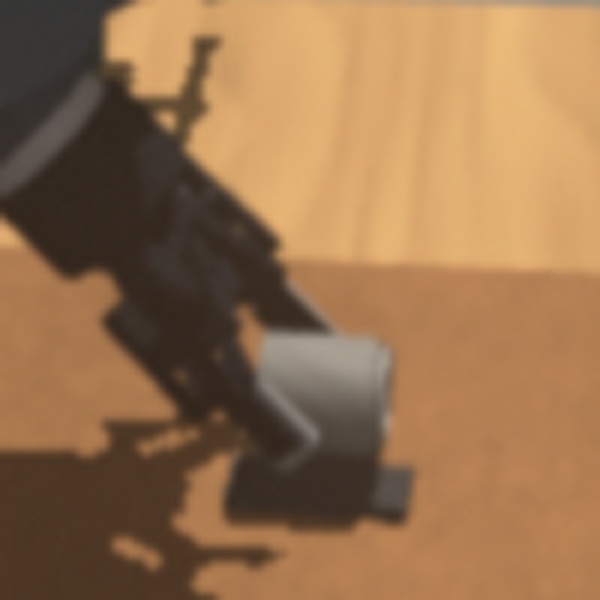

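View pics/w16.png

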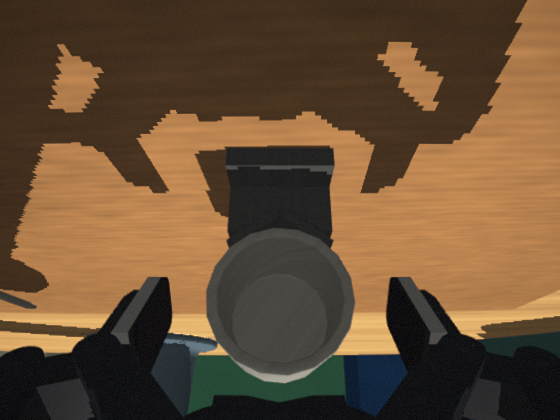

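```bash
python3 -m handwheel '[{"translation":[0,0,-0.04],"turn":[0,0,0],"grip":-1},{"translation":[0,0,-0.09],"turn":[0,0,0],"grip":-1},{"translation":[-0.03,0,-0.13],"turn":[0,0,0],"grip":-1},{"translation":[-0.07,0,-0.16],"turn":[0,0,0],"grip":-1},{"translation":[-0.07,0,-0.16],"turn":[0,0,0],"grip":-1}]'
python3 - <<'E'
from h import *
R=tool(-2.8,0); x=[.46,-.235,.27]; plan(x,R); path(x,R)
E
```

```text
t: 17.12
eef_pos: [0.5641, -0.2398, 0.2035]
tool_rot: [-2.891, 0.07, 1.187]
wrist_force: [0.3, -0.7, 0.0]
finger_gap: 0.0855
t 17.12 shift mm [-120.9    0.3   26. ] turn deg [ 0.17 44.65  0.04] rows 4.2
path min margin 0.63 max joint step 0.04 end [-0.6921 -0.1042  1.8548  0.      1.3911  0.9276]
```

```bash
python3 -m handwheel '[{"translation":[-0.121,0,0.026],"turn":[0.2,44.6,0],"grip":-1},{"translation":[-0.121,0,0.026],"turn":[0.2,44.6,0],"grip":-1},{"translation":[-0.121,0,0.026],"turn":[0.2,44.6,0],"grip":-1},{"translation":[-0.121,0,0.026],"turn":[0.2,44.6,0],"grip":-1},{"translation":[-0.121,0,0.026],"turn":[0.2,44.6,0],"grip":-1}]'
python3 - <<'E'
from h import *
s=st(); p,d,m=shot('wrist','w17'); P=cloud(d,m).reshape(-1,3)
Q=P[(P[:,2]>.055)&(P[:,2]<.085)&(abs(P[:,1]+.236)<.05)&(abs(P[:,0]-.505)<.06)]
from scipy.optimize import least_squares
def f(q):
    c=np.array([.505,q[0],q[1]]); a=np.array([np.cos(q[2]),np.sin(q[2]),0]); v=Q-c; return np.linalg.norm(v-np.outer(v@a,a),axis=1)-.025
r=least_squares(f,[-.236,.05,0],loss='soft_l1',f_scale=.001); print(r.x,np.degrees(r.x[2]),np.std(r.fun),Q.min(0),Q.max(0),len(Q))
E
```

```text
t: 17.75
eef_pos: [0.4573, -0.2337, 0.2656]
tool_rot: [-3.136, 0.078, 0.01]
wrist_force: [0.8, 0.3, 0.6]
finger_gap: 0.0854
t 17.75 pos [ 0.4573 -0.2337  0.2656] rot
 [[ 0.9987 -0.0499 -0.0063]
 [-0.0499 -0.9987  0.005 ]
 [-0.0065 -0.0047 -1.    ]] F [0.8266 0.2568 0.618 ] gap 0.08539177761394011 q [-0.6935 -0.1033  1.862  -0.0002  1.3909  0.9273]
[-0.2365  0.05   -0.0492] -2.8194272333487507 0.0009693605168075853 [ 0.4764 -0.2613  0.055 ] [ 0.5307 -0.2115  0.0772] 3201
```

View pics/w17.png

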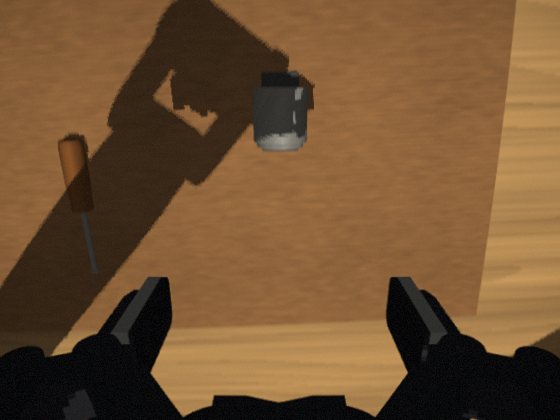

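Run:
```python
from h import *
R=tool(-2.8,45); g=np.array([.498,-.2361,.0505]); T=g+.0232*R[:,2]; print(T)
path(T-.11*R[:,2],R);plan(T-.11*R[:,2],R)
```

```text
[ 0.5144 -0.2369  0.0341]
path min margin 0.1 max joint step 0.1 end [-1.0536 -0.2328  2.4377  1.0468  0.7605 -0.1654]
t 17.8 shift mm [-19.2   1.2 153.5] turn deg [-0.25 45.39 -0.17] rows 4.2
```

```bash
python3 -m handwheel '[{"translation":[-0.019,0.001,0.153],"turn":[-0.3,45.4,-0.2],"grip":-1},{"translation":[-0.019,0.001,0.153],"turn":[-0.3,45.4,-0.2],"grip":-1},{"translation":[-0.019,0.001,0.153],"turn":[-0.3,45.4,-0.2],"grip":-1},{"translation":[-0.019,0.001,0.153],"turn":[-0.3,45.4,-0.2],"grip":-1},{"translation":[-0.019,0.001,0.153],"turn":[-0.3,45.4,-0.2],"grip":-1}]'
python3 -m handwheel '[{"translation":[0,0,0],"turn":[0,0,0],"grip":-1}]'
python3 - <<'E'
from h import *
R=tool(-2.8,45); g=np.array([.498,-.2361,.0505]); T=g+.0232*R[:,2]; plan(T,R)
E
```

```text
t: 18.42
eef_pos: [0.437, -0.2322, 0.111]
tool_rot: [2.887, -0.071, 1.193]
wrist_force: [1.1, -0.0, 0.8]
finger_gap: 0.0857
t: 18.55
eef_pos: [0.4367, -0.2321, 0.1106]
tool_rot: [2.891, -0.073, 1.187]
wrist_force: [-1.3, 0.1, 0.3]
finger_gap: 0.0853
t 18.55 shift mm [  1.7   1.3 109.1] turn deg [-0.15  0.37 -0.14] rows 1.7
```

```bash
python3 -m handwheel '[{"translation":[0.0017,0.0013,0.05],"turn":[0,0.4,0],"grip":-1},{"translation":[0.0017,0.0013,0.09],"turn":[0,0.4,0],"grip":-1},{"translation":[0.0017,0.0013,0.109],"turn":[0,0.4,0],"grip":-1},{"translation":[0.0017,0.0013,0.109],"turn":[0,0.4,0],"grip":-1},{"translation":[0.0017,0.0013,0.109],"turn":[0,0.4,0],"grip":-1}]'
python3 - <<'E'
from h import *
R=tool(-2.8,45); g=np.array([.498,-.2361,.0505]); T=g+.0232*R[:,2]; plan(T,R);st();shot('wrist','w18')
E
```

```text
t: 19.18
eef_pos: [0.5164, -0.2383, 0.0374]
tool_rot: [2.881, -0.066, 1.201]
wrist_force: [-0.7, 0.9, -0.7]
finger_gap: 0.0855
t 19.18 shift mm [-3.8 -1.3  0.9] turn deg [-0.05 -0.26  0.16] rows 0.1
t 19.175 pos [ 0.5164 -0.2383  0.0374] rot
 [[ 0.7032 -0.0462  0.7095]
 [-0.0315 -0.9989 -0.0339]
 [ 0.7103  0.0015 -0.7039]] F [-0.6588  0.8762 -0.6591] gap 0.08551091023250834 q [-0.8798  0.1589  2.2638  1.3759  0.5648 -0.4306]
```

View pics/w18.png

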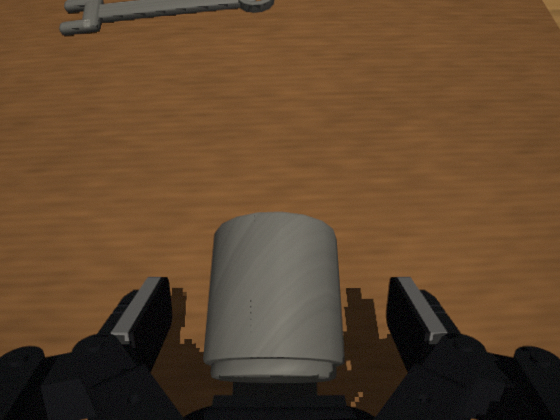

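```bash
python3 -m handwheel '[{"translation":[-0.0035,-0.0013,0.001],"turn":[0,-0.3,0.2],"grip":-1},{"translation":[-0.0035,-0.0013,0.001],"turn":[0,-0.3,0.2],"grip":1},{"translation":[-0.0035,-0.0013,0.001],"turn":[0,-0.3,0.2],"grip":1},{"translation":[-0.0035,-0.0013,0.001],"turn":[0,-0.3,0.2],"grip":1},{"translation":[-0.0035,-0.0013,0.001],"turn":[0,-0.3,0.2],"grip":1}]' 50
python3 -m handwheel '[{"translation":[0,0,0],"turn":[0,0,0],"grip":1},{"translation":[0,0,0],"turn":[0,0,0],"grip":1}]'
python3 - <<'E'
from h import *
s=st();log(s); R=Ro.from_rotvec(s['tool_rot']).as_matrix(); a=np.radians(-2.8); ax=np.array([np.cos(a),np.sin(a),0])
mouth=np.array([.504,-.2365,.0505])+ax*.0265; m=R.T@(mouth-s['eef_pos']); z=R.T@-ax; print(m,z); m[1]=(R.T@(mouth-.0-s['eef_pos']))[1]*.5
np.savez('small.npz',m=m,z=z)
E
```

```text
t: 19.85
eef_pos: [0.5145, -0.2364, 0.0341]
tool_rot: [2.886, -0.071, 1.196]
wrist_force: [-3.5, 3.3, 5.5]
finger_gap: 0.0496
t: 20.1
eef_pos: [0.5145, -0.2364, 0.0341]
tool_rot: [2.886, -0.071, 1.196]
wrist_force: [-4.0, 3.8, 5.8]
finger_gap: 0.049
t 20.1 pos [ 0.5145 -0.2364  0.0341] rot
 [[ 0.706  -0.0484  0.7066]
 [-0.0358 -0.9988 -0.0327]
 [ 0.7073 -0.0022 -0.7069]] F [-4.0021  3.8222  5.8229] gap 0.049041876497168534 q [-0.8796  0.1624  2.2675  1.3793  0.5626 -0.4329]
[ 0.0229  0.0006 -0.0002] [-0.7069 -0.0005 -0.7073]
```

```bash
python3 -m handwheel '[{"translation":[0.02,0,-0.02],"turn":[0,0,0],"grip":1},{"translation":[0.05,0,-0.05],"turn":[0,0,0],"grip":1},{"translation":[0.085,0,-0.085],"turn":[0,0,0],"grip":1},{"translation":[0.11,0,-0.11],"turn":[0,0,0],"grip":1},{"translation":[0.11,0,-0.11],"turn":[0,0,0],"grip":1}]'
python3 - <<'E'
from h import *
z=np.load('small.npz'); R=capR(z['z'],45)
hi=np.array([.527,.254,.19])-R@z['m']
s=bot.sense(); R0=Ro.from_rotvec(s['tool_rot']); print(s['finger_gap'])
w=(R0.inv()*Ro.from_matrix(R)).as_rotvec()
Rm=(R0*Ro.from_rotvec(w*.45)).as_matrix(); mid=np.array([.50,-.02,.33])
path(mid,Rm); path(hi,R,x0=mid,R0=Rm); plan(mid,Rm); print(hi)
E
```

```text
t: 20.72
eef_pos: [0.5152, -0.2383, 0.1923]
tool_rot: [2.879, -0.069, 1.198]
wrist_force: [-0.7, -0.0, -2.3]
finger_gap: 0.0495
0.04954858580845434
path min margin 0.29 max joint step 0.08 end [-0.2112 -0.269   1.8972 -0.1103  1.3533  1.0457]
path min margin 0.64 max joint step 0.04 end [ 0.3695  0.5408  1.3611 -0.3135  1.9625  1.145 ]
t 20.73 shift mm [  79.8 -216.8 -116.1] turn deg [  0.15 -37.95 -23.78] rows 4.2
[0.5152 0.2426 0.206 ]
```

```bash
python3 -m handwheel '[{"translation":[0.08,-0.217,-0.116],"turn":[0.1,-38,-23.8],"grip":1},{"translation":[0.08,-0.217,-0.116],"turn":[0.1,-38,-23.8],"grip":1},{"translation":[0.08,-0.217,-0.116],"turn":[0.1,-38,-23.8],"grip":1},{"translation":[0.08,-0.217,-0.116],"turn":[0.1,-38,-23.8],"grip":1},{"translation":[0.08,-0.217,-0.116],"turn":[0.1,-38,-23.8],"grip":1}]'
python3 - <<'E'
from h import *
z=np.load('small.npz'); R=capR(z['z'],45); hi=np.array([.527,.254,.19])-R@z['m']; path(hi,R); plan(hi,R)
E
```

```text
t: 21.35
eef_pos: [0.5003, -0.0164, 0.3285]
tool_rot: [2.942, 0.498, 0.155]
wrist_force: [0.5, -0.2, -2.5]
finger_gap: 0.0491
path min margin 0.64 max joint step 0.04 end [ 0.3695  0.5408  1.3611 -0.3135  1.9625  1.145 ]
t 21.35 shift mm [  91.2 -257.5   87.5] turn deg [ -0.09 -46.2  -28.56] rows 5.1
```

```bash
python3 -m handwheel '[{"translation":[0.091,-0.257,0.0],"turn":[-0.1,-46.2,-28.6],"grip":1},{"translation":[0.091,-0.257,0.03],"turn":[-0.1,-46.2,-28.6],"grip":1},{"translation":[0.091,-0.257,0.06],"turn":[-0.1,-46.2,-28.6],"grip":1},{"translation":[0.091,-0.257,0.087],"turn":[-0.1,-46.2,-28.6],"grip":1},{"translation":[0.091,-0.257,0.087],"turn":[-0.1,-46.2,-28.6],"grip":1}]'
python3 -m handwheel '[{"translation":[0,0,0],"turn":[0,0,0],"grip":1},{"translation":[0,0,0],"turn":[0,0,0],"grip":1}]'
python3 - <<'E'
from h import *
z=np.load('small.npz'); R=capR(z['z'],45); t=np.array([.527,.254,.150])-R@z['m']; path(t,R); plan(t,R)
s=bot.sense(); Rm=Ro.from_rotvec(s['tool_rot']).as_matrix(); print('model',s['eef_pos']+Rm@z['m'],Rm@z['z'])
E
```

```text
t: 21.98
eef_pos: [0.5153, 0.241, 0.2015]
tool_rot: [2.464, 1.014, -1.017]
wrist_force: [0.9, -0.2, -2.1]
finger_gap: 0.0494
t: 22.22
eef_pos: [0.5163, 0.2388, 0.205]
tool_rot: [2.471, 1.007, -1.006]
wrist_force: [-0.0, -0.1, -1.1]
finger_gap: 0.0493
path min margin 0.64 max joint step 0.0 end [ 0.3695  0.5847  1.3766 -0.3066  1.906   1.1643]
t 22.23 shift mm [28.6 -3.6 26.5] turn deg [-0.2  -0.56 -0.55] rows 0.6
model [0.5283 0.2502 0.1891] [-0.01   -0.0038  0.9999]
```

```bash
python3 -m handwheel '[{"translation":[0.0285,-0.0036,0.0265],"turn":[-0.2,-0.6,-0.5],"grip":1},{"translation":[0.0285,-0.0036,0.0265],"turn":[-0.2,-0.6,-0.5],"grip":1},{"translation":[0.0285,-0.0036,0.0265],"turn":[-0.2,-0.6,-0.5],"grip":1},{"translation":[0.0285,-0.0036,0.0265],"turn":[-0.2,-0.6,-0.5],"grip":1}]'
python3 - <<'E'
from h import *
z=np.load('small.npz'); R=capR(z['z'],45); shot('top','t22');shot('side','s22')
s=bot.sense(); Rm=Ro.from_rotvec(s['tool_rot']).as_matrix(); print('model',s['eef_pos']+Rm@z['m'],Rm@z['z'])
plan(np.array([.527,.254,.127])-R@z['m'],R)
crop('t22',130,195,205,255,10,'t22c');crop('s22',250,160,340,300,4,'s22c')
E
```

```text
t: 22.72
eef_pos: [0.5166, 0.2427, 0.1702]
tool_rot: [2.461, 1.015, -1.009]
wrist_force: [-0.4, -0.2, -2.1]
finger_gap: 0.0494
model [0.5281 0.2542 0.1532] [-0.005  -0.0003  1.    ]
t 22.82 shift mm [17.8 -0.6 19.2] turn deg [ 0.09 -0.22 -0.18] rows 0.4
```

View pics/t22c.png

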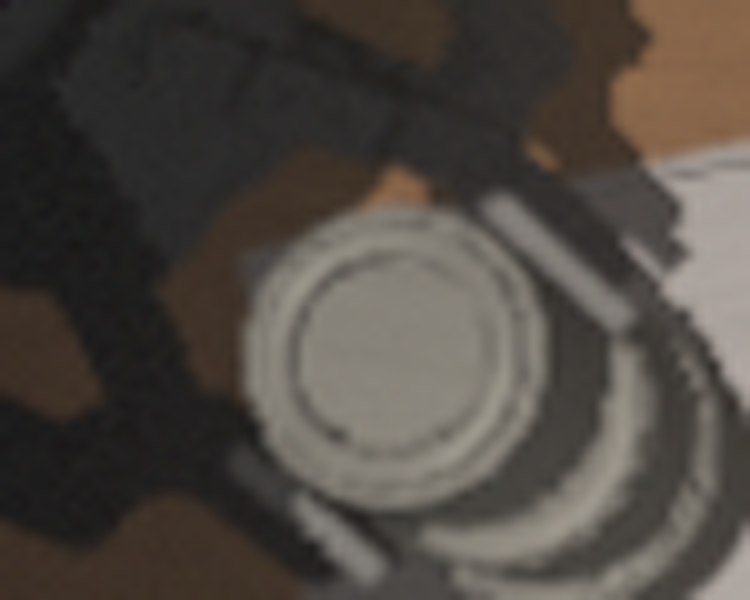

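View pics/s22c.png

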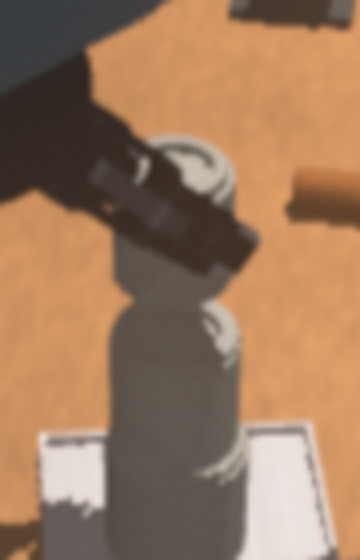

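Run:
```python
from h import *
m=load('top0')[2];print('small',onz(m,169.0,229.7,.207),'med',onz(m,179.3,236.0,.123),'large',onz(m,185.1,239.3,.065))
p,d,mm=load('t9'); X=cloud(d,mm).reshape(-1,3); S=X[(X[:,2]>.115)&(X[:,2]<.14)&(np.hypot(X[:,0]-.527,X[:,1]-.254)<.034)]; print(S.mean(0))
p,d,mm=load('t22'); X=cloud(d,mm).reshape(-1,3); S=X[(X[:,2]>.197)&(X[:,2]<.215)&(np.hypot(X[:,0]-.527,X[:,1]-.254)<.026)]; print(S.mean(0))
```

```text
small [0.529  0.2527 0.207 ] med [0.5272 0.253  0.123 ] large [0.5267 0.2535 0.065 ]
[0.5273 0.2536 0.1203]
[0.5276 0.2533 0.2035]
```

```bash
python3 -m handwheel '[{"translation":[0.009,-0.0006,0.0095],"turn":[0.1,-0.2,-0.2],"grip":1},{"translation":[0.0178,-0.0006,0.019],"turn":[0.1,-0.2,-0.2],"grip":1},{"translation":[0.0178,-0.0006,0.019],"turn":[0.1,-0.2,-0.2],"grip":1},{"translation":[0.0178,-0.0006,0.019],"turn":[0.1,-0.2,-0.2],"grip":1},{"translation":[0.0178,-0.0006,0.019],"turn":[0.1,-0.2,-0.2],"grip":1}]'
python3 - <<'E'
from h import *
z=np.load('small.npz'); R=capR(z['z'],45); shot('top','t23');shot('side','s23')
s=bot.sense(); Rm=Ro.from_rotvec(s['tool_rot']).as_matrix(); print(s['wrist_force'],'model',s['eef_pos']+Rm@z['m'],Rm@z['z'])
plan(np.array([.5268,.2543,.1235])-R@z['m'],R)
crop('t23',140,195,200,255,10,'t23c');crop('s23',250,160,340,300,4,'s23c')
E
```

```text
t: 23.45
eef_pos: [0.5144, 0.2427, 0.1409]
tool_rot: [2.456, 1.019, -1.022]
wrist_force: [-0.1, 0.3, -1.8]
finger_gap: 0.0492
[-0.5994 -0.0524 -2.6134] model [0.5262 0.2541 0.1251] [0.0031 0.0006 1.    ]
t 23.55 shift mm [1.5 0.2 0.8] turn deg [-0.05  0.15  0.09] rows 0.0
```

View pics/t23c.png

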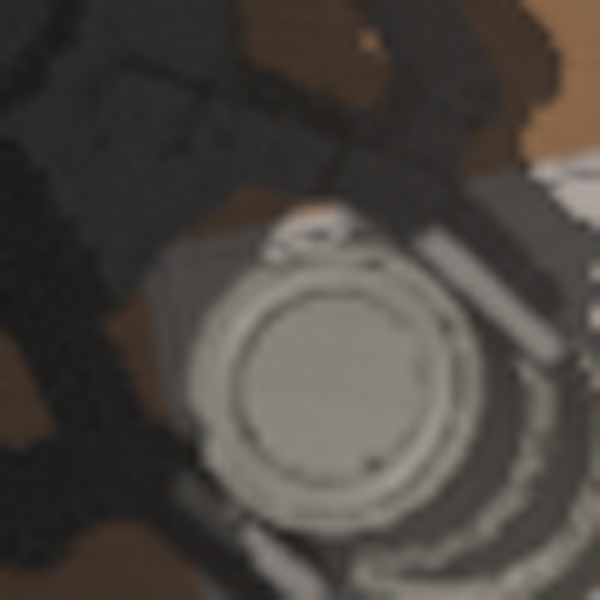

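View pics/s23c.png

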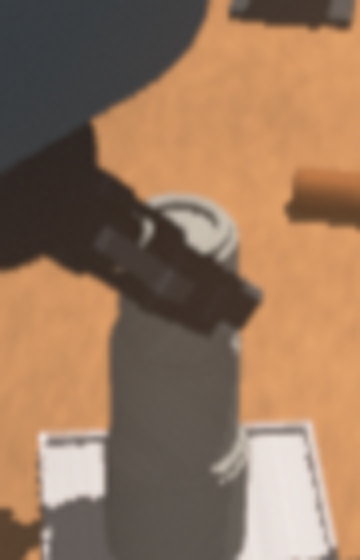

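```bash
python3 - <<'E'
from h import *
m=load('top0')[2];print('small',onz(m,172.9,233.4,.179))
E
python3 -m handwheel '[{"translation":[0.0015,0,0.001],"turn":[0,0.1,0.1],"grip":1},{"translation":[0.0015,0,0.001],"turn":[0,0.1,0.1],"grip":1},{"translation":[0.0015,0,0.001],"turn":[0,0.1,0.1],"grip":1}]'
python3 - <<'E'
from h import *
z=np.load('small.npz'); R=capR(z['z'],45)
s=bot.sense(); Rm=Ro.from_rotvec(s['tool_rot']).as_matrix(); print(s['wrist_force'],'model',s['eef_pos']+Rm@z['m'],Rm@z['z'])
E
```

```text
small [0.526  0.2524 0.179 ]
t: 23.92
eef_pos: [0.5149, 0.2429, 0.1401]
tool_rot: [2.458, 1.016, -1.019]
wrist_force: [-1.7, -1.1, 1.6]
finger_gap: 0.0497
[-1.7021 -1.0504  1.5529] model [0.5266 0.2543 0.1241] [0.0008 0.0005 1.    ]
```

Contact is made and the axes agree to about 1 mm, so I'll release.

```bash
python3 -m handwheel '[{"translation":[0.0003,0,0.0003],"turn":[0,0,0],"grip":1},{"translation":[0.0003,0,0.0003],"turn":[0,0,0],"grip":-1},{"translation":[0.0003,0,0.0003],"turn":[0,0,0],"grip":-1},{"translation":[0.0003,0,0.0003],"turn":[0,0,0],"grip":-1},{"translation":[0.0003,0,0.0003],"turn":[0,0,0],"grip":-1}]'
python3 - <<'E'
from h import *
st();shot('top','t24');shot('side','s24')
crop('t24',140,195,200,255,10,'t24c');crop('s24',250,160,340,300,4,'s24c')
E
```

```text
t: 24.55
eef_pos: [0.5148, 0.2429, 0.1391]
tool_rot: [2.458, 1.017, -1.019]
wrist_force: [-0.5, 0.3, 0.4]
finger_gap: 0.0855
t 24.55 pos [0.5148 0.2429 0.1391] rot
 [[ 0.5     0.7062 -0.5012]
 [ 0.4995 -0.708  -0.4992]
 [-0.7074 -0.0008 -0.7068]] F [-0.477   0.3112  0.4411] gap 0.08548230951534114 q [ 0.3699  0.6171  1.3832 -0.302   1.8699  1.1775]
```

View pics/t24c.png

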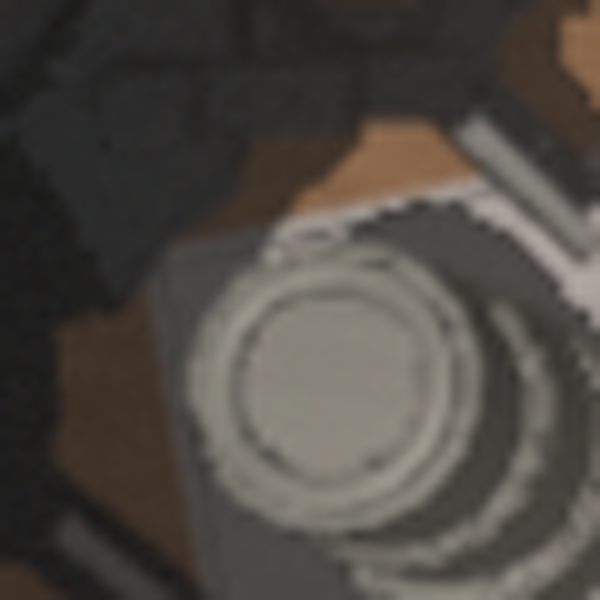

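View pics/s24c.png

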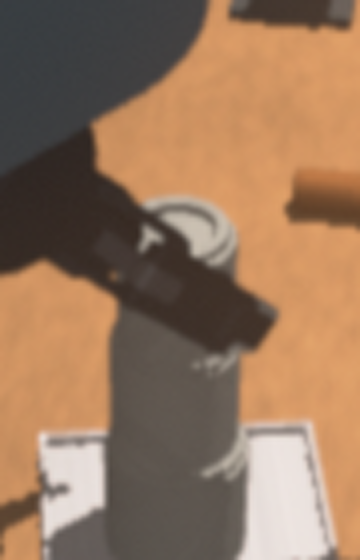

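The small cap stands released and centred in both views. I'll retreat along the tool axis and do a final check.

```bash
python3 -m handwheel '[{"translation":[0,0,-0.03],"turn":[0,0,0],"grip":-1},{"translation":[0,0,-0.08],"turn":[0,0,0],"grip":-1},{"translation":[-0.02,0,-0.14],"turn":[0,0,0],"grip":-1},{"translation":[-0.06,0,-0.18],"turn":[0,0,0],"grip":-1},{"translation":[-0.06,0,-0.18],"turn":[0,0,0],"grip":-1}]'
python3 -m handwheel '[{"translation":[0,0,0],"turn":[0,0,0],"grip":-1},{"translation":[0,0,0],"turn":[0,0,0],"grip":-1}]'
python3 - <<'E'
from h import *
st();shot('top','t25');shot('side','s25')
p,d,m=load('t25'); X=cloud(d,m).reshape(-1,3)
for lo,hi in((.168,.185),(.114,.128),(.06,.07)):
    S=X[(X[:,2]>lo)&(X[:,2]<hi)&(np.hypot(X[:,0]-.527,X[:,1]-.254)<.04)]; print(lo,len(S),S.min(0),S.max(0),S.mean(0))
for n,c,z0,r in(('jar',(.707,.191),.075,.045),('wrench',(.755,-.158),.004,.11),('sd',(.42,-.01),.006,.1)):
    for t in('top0','t25'):
        p,d,m=load(t);Y=cloud(d,m).reshape(-1,3);S=Y[(Y[:,2]>z0)&(Y[:,2]<.1)&(np.hypot(Y[:,0]-c[0],Y[:,1]-c[1])<r)&(abs(Y[:,1]-c[1])<.11)]; print(n,t,len(S),S.mean(0))
crop('t25',130,185,220,275,6,'t25c');crop('s25',240,160,350,330,4,'s25c')
cv2.imwrite('pics/f25.png',np.hstack([cv2.resize(cv2.imread('pics/t25c.png'),(400,400)),cv2.resize(cv2.imread('pics/s25c.png'),(400,600))[100:500]]))
E
```

```text
t: 25.28
eef_pos: [0.5768, 0.3037, 0.3155]
tool_rot: [2.464, 1.017, -1.003]
wrist_force: [0.8, 0.1, 0.3]
finger_gap: 0.0851
t: 25.52
eef_pos: [0.5744, 0.3024, 0.3066]
tool_rot: [2.456, 1.017, -1.025]
wrist_force: [-0.6, 0.6, -0.2]
finger_gap: 0.0851
t 25.525 pos [0.5744 0.3024 0.3066] rot
 [[ 0.4973  0.7062 -0.504 ]
 [ 0.4984 -0.708  -0.5003]
 [-0.7102 -0.0024 -0.704 ]] F [-0.5705  0.5958 -0.249 ] gap 0.08511898806834772 q [ 0.4117  0.6557  1.0115 -0.3241  2.2034  1.1048]
0.168 662 [0.5022 0.2297 0.1681] [0.5515 0.2779 0.1797] [0.5264 0.2533 0.1735]
0.114 121 [0.5005 0.2263 0.1142] [0.5527 0.2684 0.1279] [0.5211 0.238  0.1204]
0.06 87 [0.4951 0.2254 0.06  ] [0.5564 0.2753 0.0697] [0.5124 0.2428 0.0636]
jar top0 597 [0.7067 0.1911 0.0844]
jar t25 601 [0.7066 0.1912 0.0844]
wrench top0 839 [ 0.7543 -0.1574  0.0067]
wrench t25 849 [ 0.7541 -0.1586  0.0067]
sd top0 641 [ 0.4346 -0.0093  0.0208]
sd t25 644 [ 0.4347 -0.0092  0.0208]
```

View pics/f25.png

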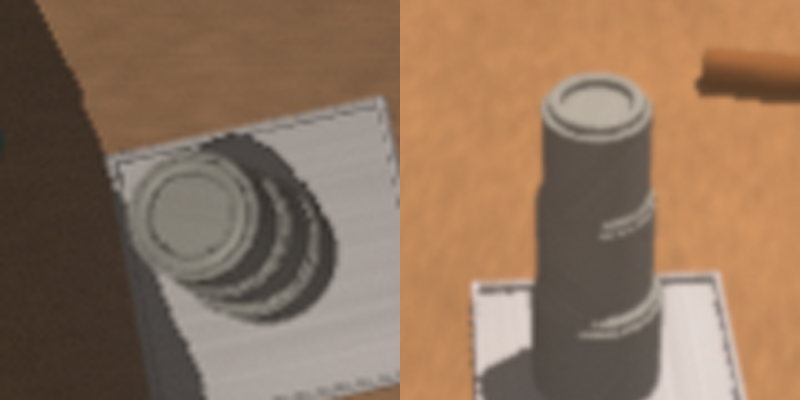

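View pics/s25.png

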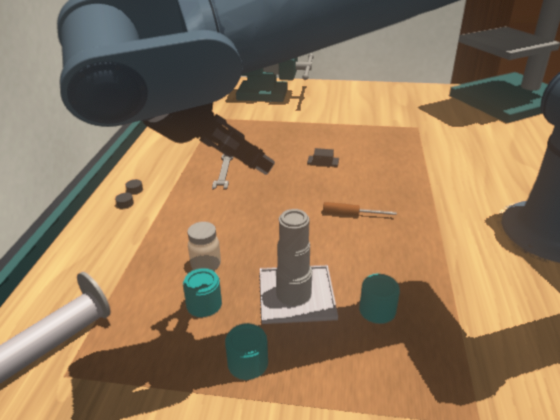

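The side view shows the three caps in line, with centre columns 597, 596 and 596 in the crop. The bystanders have not moved and the arm is clear, so I'm handing in.

Run:
```python
from h import *
print(workorder.hand_in())
```

```text
the job is handed in; nothing more can be done
None
```

The three caps stand stacked mouth-down on the tray, and I handed the job in at about 25.6 s of the 72 s allowed. No verdict was reported.

- **What I did:** I took the medium cap from the V-block and set it on the large cap. I then laid the small cap in the freed V-block and let go. I took it again from its closed end, set it on top, let go and backed the arm clear.
- **Stack:** In the last pictures the cap axes agree to about 1–2 mm. The side-view centres differ by less than a pixel, and the small cap's top is at about 0.177 m as expected. The wrist force was near zero after each release.
- **Bystanders:** The jar, screwdriver and wrench moved by about 1 mm or less against the first picture.
- **Disagreement:** Early on, the side camera placed objects about 3 mm farther in y than the top and wrist cameras. I aligned the caps using differences within the top camera's own pictures.
- **Not measured:** After the final release I judged the caps' uprightness by eye, and measured the middle cap's position only before the small cap went on.

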